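# Clear the slide-box stack on the microscope desk

### The arm

A 6-joint arm with a two-finger parallel gripper is mounted at the origin on the work surface. World frame = base frame: x ahead of the robot, y to its left, z up, the work surface at z = 0. Lengths are in m, angles in rad, forces in N, time in s.
With the tool pointing down it reaches from about 0.25 to 0.775 m from the base axis. Payload 4 kg.
Tool frame: the origin (TCP) lies between the finger pads; the fingertips stand 14 mm ahead of it and the grasp point (between the pads) lies 5 mm behind it (r.tip_extent is the z of the fingertips in the tool frame, in m); z points along the fingers, y is the direction in which the jaws open and shut (so a half turn about z gives the same grasp; the last joint's range is limited). The gripper opens to 85 mm and grips with 20 to 120 N. Pads are 22 mm wide; open, the fingers measure 114 mm over their backs; the gripper's body (76 mm by 85 mm) begins 54 mm behind the grasp point. The pads swing forward as they close: fully open they stand 13 mm farther back than shut.
Start: joints at [-1.257, 0.087, 1.371, -0, 1.684, -0.103], TCP at [0.223, -0.503, 0.245] pointing down, gripper open.
Joint ranges: [-3.1, 3.1], [-0.76, 2.03], [0.27, 2.55], [-1.08, 4.22], [0.17, 2.65], [-2.57, 2.57]. Speed limits (rad/s): [2.79, 2.79, 3.14, 3.14, 3.14, 3.14].

### API

Orientations are given as a unit quaternion [x, y, z, w].
In Python, from bench import r, viewer, ticket gives the robot as it stands. The module is installed in compiled form; this text tells all that it offers.
- The arm moves only by the tool step_arm, never from a script. Its argument "series" is a list that holds one entry, the list of rows, each a list of 7 numbers: the turn, a rotation vector about the world's x, y, z in rad, then the shift along the world's x, y, z in mm, then the opening in per cent of the stroke, from 0 (shut) to 100 (fully open). In form: [[[rx, ry, rz, tx, ty, tz, grip], ...]]. A call has 1 to 20 rows; each row shifts and turns the commanded pose from where the row before left it; what a row does not reach is not made up. A row lasts 1/12 s, in which the tool goes at most 41.7 mm and 7.16 degrees, less where a joint would pass 70% of its speed; a pose out of reach is approached as far as the arm can. A call is refused whole if a number of a shift passes 41.7 or a number of a turn 0.125, either way. A call with a gripper value outside its range is refused whole. The fingers move at their own pace and stop on an object; "grip_force" is the grip in N (left out, the last holds). Time passes only in rows, so rows that do not move let the fingers close. It gives the time, the measured TCP pose, the force and the opening at its end, in the units of the state.
- r.observe(): the state, without advancing time (a new reading comes with each control period).
- viewer.snapshot(name): name is "side" or "top" or "wrist"; returns (picture, depth): 384x512x3 uint8, red, green, blue; 384x512 float32, m along the optical axis (not along the pixel's ray), 0 where there is no reading.
- viewer.camera_info(name): a dict with "fx", "fy", "cx", "cy" (pixels), "rvec" (rotation vector, rad) and "tvec" (3), from world to camera coordinates, as OpenCV has them; the wrist camera has in their place "mount" (4x4, takes a point from camera to tool coordinates, whose origin is the TCP and whose axes are the flange's). Camera axes: x right, y down, z forward; pixel columns grow to the right and rows downward; lengths in m; the calibration is good to about 2 mm. A picture is of the moment at which its call begins: read the wrist's pose just before it. camera_info takes no time and is no camera call.
- ticket.job_done(): hands the job in, once; it reports no verdict.
The state is a dict: "time_s": time; "joints": joint angles; "qvel": joint speeds; "joint_torque": joint torques, N m; "tcp_pos": TCP position; "eef_rot": TCP orientation; "wrist_force": force on the tool from outside, world axes, zero at the start; "torque": the same for the moment, N m; "grip_width": finger opening in m.
Only numpy, scipy, OpenCV 4.12 (cv2) and the standard library are available. Lean on these libraries where they do the work, as an engineer would, in place of code of your own. Each camera call takes 0.05 s, during which the arm holds its last target.

### The job

Take the stack on the microscope desk apart from the top down. First drop the two used vials, one at a time, through the neck of the glass discard jar; then set each slide box gently down, flat, in the tray of its own colour: green first, then yellow, then blue. Keep the boxes level (there are glass slides inside) and do not drop them.

Things in the scene. Friction and masses are not known exactly. Their poses are not given: they have to be found in the camera images.
- purple_vial_center (a point): used sample vial with a purple cap: upright closed glass cylinder, 20 mm diameter, 40 mm tall, about 20 g, standing on the green box at the top of the stack at the start. The point is its centre (20 mm above its underside); z is its long axis.
- black_vial_center (a point): used sample vial with a black cap: upright closed glass cylinder, 20 mm diameter, 40 mm tall, about 20 g, standing on the green box at the top of the stack at the start. The point is its centre (20 mm above its underside); z is its long axis.
- green_box_center (a point): closed green plastic slide box, 84 mm long along its own y, 36 mm wide along its own x, 26 mm high, under 0.4 kg; at the start third layer, on the yellow box and under the two vials. The point is its centre, 13 mm above its underside; z is up. Grasped across its 36 mm width.
- yellow_box_center (a point): closed yellow plastic slide box, 112 mm long along its own y, 52 mm wide along its own x, 28 mm high, under 0.4 kg; at the start second layer, on the blue box. The point is its centre, 14 mm above its underside; z is up. Grasped across its 52 mm width.
- blue_box_center (a point): closed blue plastic slide box, 140 mm long along its own y, 68 mm wide along its own x, 30 mm high, under 0.4 kg; at the start the bottom of the stack, on the table. The point is its centre, 15 mm above its underside; z is up. Grasped across its 68 mm width.
- green_tray: fixed shallow green tray on the table with a darker floor, outside 112 mm along its own y and 64 mm along its own x, rim 8 mm high and 4 mm thick, inside 104 x 56 mm, so the green box has 10 mm of play on every side with its length along the tray's. Origin at the centre of its underside; inner floor (where the box rests) 4 mm above it; z is up.
- yellow_tray: fixed shallow yellow tray on the table with a darker floor, outside 140 mm along its own y and 80 mm along its own x, rim 8 mm high and 4 mm thick, inside 132 x 72 mm, so the yellow box has 10 mm of play on every side with its length along the tray's. Origin at the centre of its underside; inner floor (where the box rests) 4 mm above it; z is up.
- blue_tray: fixed shallow blue tray on the table with a darker floor, outside 168 mm along its own y and 96 mm along its own x, rim 8 mm high and 4 mm thick, inside 160 x 88 mm, so the blue box has 10 mm of play on every side with its length along the tray's. Origin at the centre of its underside; inner floor (where the box rests) 4 mm above it; z is up.
- jar: fixed clear glass discard jar with an orange foot, 86 mm wide body, shoulder from 66 to 86 mm height, narrow round neck from there up to the open mouth at 110 mm; neck 45 mm outside, 38 mm inside diameter (the vials pass one at a time); inner floor 5 mm up. Origin at the centre of its underside; z is up.
Mind the look-alikes: they are no part of the job. What is shaped like the part that bears black_vial_center but orange or red is not meant.

How it is judged:
On the way, in this order (a step that is already met when the one before it is completed fails the run):
1. both vials lie inside the jar (horizontal distance between each of purple_vial_center, black_vial_center and jar below 0.04 m and z of each of purple_vial_center, black_vial_center in the frame of jar below 0.07 m), for 0.1 s.
2. the green box lies flat in the green tray (horizontal distance between green_box_center and green_tray below 0.016 m and z of green_box_center in the frame of green_tray between 0.013 and 0.02 m and angle between green_box_center's own z axis and vertical below 0.08 rad and angle between the y axis of green_box_center and the y axis of green_tray, either way round below 0.3 rad), for 0.2 s.
3. the yellow box lies flat in the yellow tray (horizontal distance between yellow_box_center and yellow_tray below 0.016 m and z of yellow_box_center in the frame of yellow_tray between 0.014 and 0.021 m and angle between yellow_box_center's own z axis and vertical below 0.08 rad and angle between the y axis of yellow_box_center and the y axis of yellow_tray, either way round below 0.3 rad), for 0.2 s.
4. the blue box lies flat in the blue tray (horizontal distance between blue_box_center and blue_tray below 0.016 m and z of blue_box_center in the frame of blue_tray between 0.015 and 0.022 m and angle between blue_box_center's own z axis and vertical below 0.08 rad and angle between the y axis of blue_box_center and the y axis of blue_tray, either way round below 0.3 rad), for 0.2 s.
At the end, for the whole second after the job is handed in: Both vials are in the jar, below its neck (centre under 70 mm above its underside). Each box rests flat on the floor of the tray of its own colour, centre within 16 mm of the tray's centre, lengthwise within 0.3 rad. All released and at rest (all of step 1 and all of step 2 and all of step 3 and all of step 4 and linear speed of each of purple_vial, black_vial, green_box, yellow_box, blue_box below 0.03 m/s and angular speed of each of purple_vial, black_vial, green_box, yellow_box, blue_box below 0.3 rad/s); the robot touches nothing.
It fails at once if a slide box is tipped by more than about 35 degrees (angle between any of green_box_center, yellow_box_center, blue_box_center's own z axis and vertical above 0.6 rad).
It fails at once if a slide box is dropped or flung into its tray (faster than 0.7 m/s just above it, as from a fall of 25 mm or more) ((horizontal distance between green_box_center and green_tray below 0.03 m and linear speed of green_box above 0.7 m/s and z of green_box_center in the frame of green_tray below 0.06 m) or (horizontal distance between yellow_box_center and yellow_tray below 0.03 m and linear speed of yellow_box above 0.7 m/s and z of yellow_box_center in the frame of yellow_tray below 0.06 m) or (horizontal distance between blue_box_center and blue_tray below 0.03 m and linear speed of blue_box above 0.7 m/s and z of blue_box_center in the frame of blue_tray below 0.06 m)).
It also fails if it takes over 109 s, if anything falls off the work surface, if the arm or the gripper's body presses on something with over 40 N, if the wrist force passes 120 N, or if a joint passes its speed limit or range.

## Working session

There is one attempt and no reset: what is moved stays moved. The work goes in short steps, Python scripts to look and compute and a tool call to move; the robot and the scene stay as the last step left them, time stands still between calls to the robot, and variables do not carry over. Pictures are saved under pics/ and viewed, and the job is handed in when it is done.

Besides the shell and the picture viewer there is one more tool, called after "Request:" in YAML: its name, and indented under it one key for each argument. step_arm: Moves the arm, as the interface text tells. Its arguments: {"type":"object","properties":{"series":{"type":"array"},"grip_force":{"type":"number"}},"required":["series"]}

```bash
mkdir -p pics; ls; python3 - <<'E'
from bench import r, viewer, ticket
import cv2,numpy as np
print(r.observe())
for n in ("side","top","wrist"):
    p,d=viewer.snapshot(n); cv2.imwrite(f"pics/{n}0.png",p[:,:,::-1]); np.save(f"pics/{n}0_d.npy",d)
    print(n,viewer.camera_info(n), (d>0).mean())
E
```

```text
pics
{'time_s': 0.0, 'joints': array([-1.25709032e+00,  8.79664076e-02,  1.37230717e+00,  3.52348751e-05,
        1.68362213e+00, -1.03075934e-01]), 'qvel': array([ 1.31268865e-03,  1.35744389e-05, -1.42693128e-05,  1.34600067e-03,
       -1.33217033e-04, -7.22904387e-04]), 'joint_torque': array([ 1.70055260e-03, -3.51865125e+01, -3.13273716e+01,  2.18933343e-05,
        1.06804603e-02,  1.06850601e-05]), 'tcp_pos': array([ 0.22251733, -0.50244299,  0.24410604]), 'eef_rot': array([ 9.78364012e-01,  2.06887734e-01, -1.03637953e-04, -1.14698354e-03]), 'wrist_force': array([-0.91705601, -0.23668289,  0.53061055]), 'torque': array([-0.03236876,  0.01591901, -0.03876391]), 'grip_width': 0.08543259363688278}
side {'fx': 414.5853998153592, 'fy': 414.5853998153592, 'cx': 255.57482260927065, 'cy': 182.26483248478334, 'rvec': array([ 0.52948275, -2.7267964 ,  1.08300247]), 'tvec': array([0.48936505, 0.19603609, 0.78955373])} 0.9958140055338541
top {'fx': 452.17631110622455, 'fy': 452.17631110622455, 'cx': 250.60017606149586, 'cy': 196.88609642141927, 'rvec': array([ 2.17291496, -2.20254443,  0.06477781]), 'tvec': array([-0.00738616,  0.54829787,  1.05148478])} 0.9959513346354166
wrist {'fx': 346.1029335015935, 'fy': 346.1029335015935, 'cx': 255.6793634200103, 'cy': 188.84359001258431, 'mount': array([[-2.52683081e-04, -9.63095020e-01, -2.69161511e-01,
         6.70702457e-02],
       [ 9.99998849e-01,  1.59350107e-04, -1.50895306e-03,
         1.21876445e-03],
       [ 1.49615609e-03, -2.69161582e-01,  9.63093871e-01,
        -1.28317817e-01],
       [ 0.00000000e+00,  0.00000000e+00,  0.00000000e+00,
         1.00000000e+00]])} 0.9960174560546875
```

View pics/top0.png

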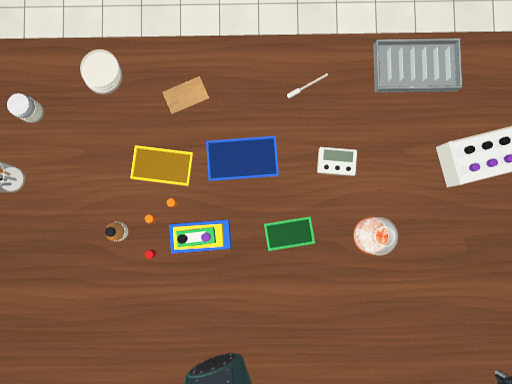

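View pics/side0.png

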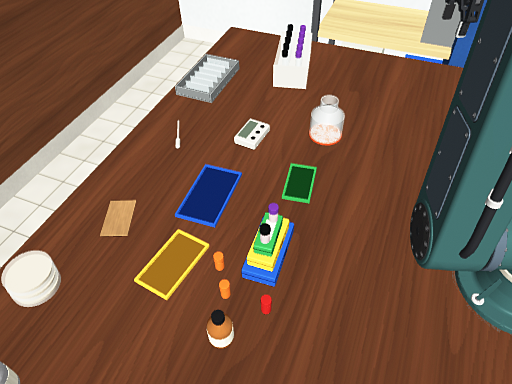

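View pics/wrist0.png

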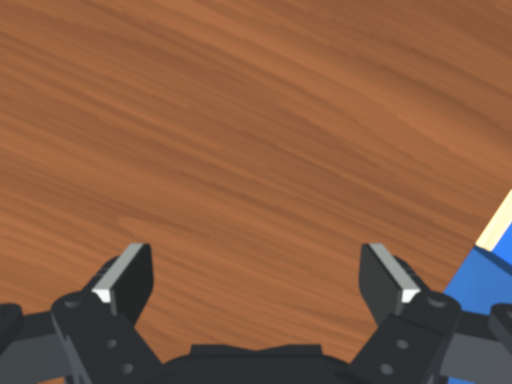

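The top view shows the stack at about (200,237), with the black vial at (182,239) and the purple one at (206,237). The trays are green (290,233), yellow (162,166) and blue (242,158), and the jar is at (376,236).

Things that could be mistaken for the vials:
- orange cylinders at (149,218) and (171,202)
- a red cylinder at (149,254)
- a bottle with a black cap at (110,231)
- rack vials at (470–510,140–165)

The ones I want are the two standing on the green box.

```bash
cat > h.py <<'E'
import cv2,numpy as np
from scipy.spatial.transform import Rotation as Rot
from bench import r, viewer, ticket
def cam(n, st=None):
    c=viewer.camera_info(n); K=(c['fx'],c['fy'],c['cx'],c['cy'])
    if n=='wrist':
        st=st or r.observe()
        M=np.array(c['mount']); Rt=Rot.from_quat(st['eef_rot']).as_matrix()
        return K, Rt@M[:3,:3], Rt@M[:3,3]+st['tcp_pos']     # cam->world
    R=Rot.from_rotvec(c['rvec']).as_matrix()
    return K,R.T,-R.T@np.array(c['tvec'])
def cloud(C,d):
    K,R,t=C; v,u=np.mgrid[:d.shape[0],:d.shape[1]]
    p=np.stack([(u-K[2])/K[0]*d,(v-K[3])/K[1]*d,d],-1)
    w=p@R.T+t; w[d<=0]=np.nan; return w
def onplane(C,px,z):
    K,R,t=C; px=np.asarray(px,float).reshape(-1,2)
    q=np.c_[(px[:,0]-K[2])/K[0],(px[:,1]-K[3])/K[1],np.ones(len(px))]@R.T
    s=(z-t[2])/q[:,2]; return t+q*s[:,None]
def hsv(p): return cv2.cvtColor(p,cv2.COLOR_RGB2HSV).astype(int)
RANGES=dict(green=(45,80),yellow=(22,34),blue=(100,125),purple=(128,150),orange=(5,14))
def mask(p,c,smin=120,vmin=60):
    H=hsv(p); a,b=RANGES[c]; return (H[...,0]>=a)&(H[...,0]<=b)&(H[...,1]>smin)&(H[...,2]>vmin)
def yaw_y(rect_pts):
    # long-axis direction angle (of own y) from 4 corners
    e=[rect_pts[1]-rect_pts[0],rect_pts[2]-rect_pts[1]]
    L=[np.linalg.norm(x[:2]) for x in e]; k=int(np.argmax(L)); 
    a=np.arctan2(e[k][1],e[k][0]); return (a+np.pi/2)%np.pi-np.pi/2, max(L),min(L)
def minrect(xy):
    rc=cv2.minAreaRect((xy*1000).astype(np.float32)); b=cv2.boxPoints(rc)/1000
    y,L,W=yaw_y(b); return np.array(rc[0])/1000,y,L,W
E
python3 - <<'E'
from h import *
p=cv2.imread('pics/top0.png')[:,:,::-1].copy(); d=np.load('pics/top0_d.npy')
C=cam('top'); w=cloud(C,d)
print('cam pos',C[2])
big=cv2.resize(p[190:290,100:330],None,fx=3.4,fy=3.4,interpolation=cv2.INTER_CUBIC); cv2.imwrite('pics/crop_top.png',big[:,:,::-1])
for c in ('green','yellow','blue','purple'):
    m=mask(p,c,100,40).astype(np.uint8)
    n,l,s,ce=cv2.connectedComponentsWithStats(m,connectivity=8)
    for i in range(1,n):
        if s[i,4]<20: continue
        W=w[l==i]; W=W[~np.isnan(W[:,0])]
        zz=W[:,2]; top=np.percentile(zz,70)
        S=W[abs(zz-np.median(zz))<.006]
        if len(S)<10: continue
        c0,y,L,Wd=minrect(S[:,:2])
        print(c,ce[i].round(1),s[i,4],'z',np.percentile(zz,[5,50,95]).round(4),'rect',c0.round(4),'yaw',round(y,3),'LW',round(L,4),round(Wd,4))
# jar
for q in ((376,236),(383,237),(362,236),(206,237),(182,239)): print(q,w[q[1],q[0]].round(4))
E
```

```text
cam pos [ 0.48107159 -0.01818602  1.08376415]
green [288.9 233.3] 1315 z [0.0007 0.0047 0.0095] rect [ 0.4608 -0.1052] yaw -1.419 LW 0.1135 0.0658
green [196.7 236.1] 292 z [0.08   0.084  0.0901] rect [0.4581 0.1081] yaw -1.47 LW 0.0836 0.0345
yellow [160.9 164.6] 515 z [0.0008 0.0066 0.0109] rect [0.6286 0.1989] yaw 1.431 LW 0.1408 0.0816
yellow [201.1 235.7] 499 z [0.0539 0.058  0.0749] rect [0.4583 0.1061] yaw -1.52 LW 0.112 0.0507
blue [241.8 157.9] 2827 z [0.001  0.0048 0.009 ] rect [0.6431 0.0049] yaw -1.514 LW 0.1686 0.0972
blue [203.2 235.7] 591 z [0.0022 0.03   0.0342] rect [0.4582 0.1055] yaw -1.503 LW 0.1399 0.0678
purple [508.  158.2] 47 z [0.092  0.103  0.1068] rect [ 0.6199 -0.5785] yaw 0.003 LW 0.0135 0.0086
purple [492.  162.4] 64 z [0.0935 0.1044 0.1075] rect [ 0.6113 -0.544 ] yaw -1.52 LW 0.0175 0.013
purple [474.3 166.8] 62 z [0.0933 0.1046 0.108 ] rect [ 0.603  -0.5047] yaw -1.147 LW 0.0168 0.0141
purple [205.1 236.8] 56 z [0.1214 0.1239 0.1275] rect [0.4582 0.082 ] yaw -0.787 LW 0.0164 0.0153
(376, 236) [ 0.4517 -0.3117  0.0035]
(383, 237) [ 0.4491 -0.3285  0.0026]
(362, 236) [ 0.454  -0.2621  0.0714]
(206, 237) [0.4576 0.0807 0.1209]
(182, 239) [0.4541 0.1312 0.1239]
```

```bash
python3 - <<'E'
import cv2
p=cv2.imread('pics/side0.png')
cv2.imwrite('pics/crop_side.png',cv2.resize(p[80:310,220:360],None,fx=2.6,fy=2.6,interpolation=cv2.INTER_CUBIC))
E
```

```text
(no output)
```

View pics/crop_top.png

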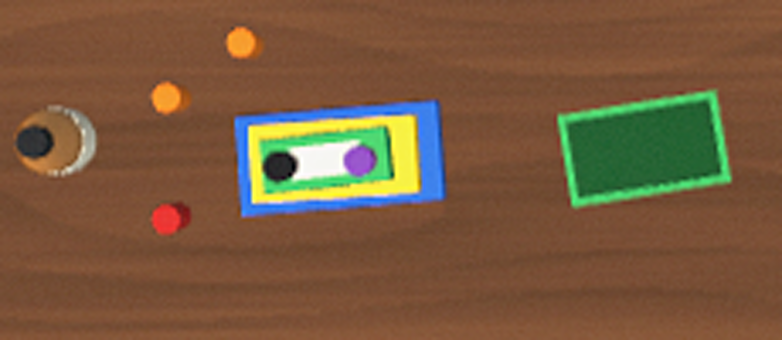

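View pics/crop_side.png

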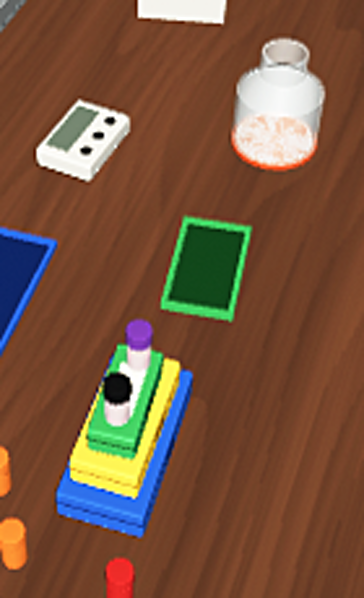

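```bash
python3 - <<'E'
from h import *
p=cv2.imread('pics/top0.png')[:,:,::-1].copy(); d=np.load('pics/top0_d.npy')
s=cv2.imread('pics/side0.png')[:,:,::-1].copy(); sd=np.load('pics/side0_d.npy')
a=cv2.resize(p[205:270,340:415],None,fx=8,fy=8,interpolation=cv2.INTER_CUBIC)
b=cv2.resize(s[85:150,295:360],None,fx=8,fy=8,interpolation=cv2.INTER_CUBIC)
cv2.imwrite('pics/jar_t.png',a[:,:,::-1]);cv2.imwrite('pics/jar_s.png',b[:,:,::-1])
C=cam('top'); S=cam('side')
w=cloud(C,d); ws=cloud(S,sd)
for nm,W,bx in (('top',w,(340,205,415,270)),('side',ws,(295,85,360,150))):
    P=W[bx[1]:bx[3],bx[0]:bx[2]].reshape(-1,3); P=P[P[:,2]>.02]
    print(nm,len(P),P.min(0),P.max(0), P.mean(0))
    for z0,z1 in ((.02,.064),(.064,.088),(.09,.115)):
        Q=P[(P[:,2]>z0)&(P[:,2]<z1)]
        if len(Q)>3: print(z0,len(Q),Q.min(0).round(3),Q.max(0).round(3))
        if len(Q)>5: print('   circ',[np.round(x/1000,4) for x in cv2.minEnclosingCircle((Q[:,:2]*1000).astype(np.float32))])
# caps
H=hsv(p)
m=(H[...,2]<60); m[:,:170]=0;m[:,215:]=0;m[:225]=0;m[250:]=0
v,u=np.nonzero(m); print('black cap px',u.mean(),v.mean(),len(u),onplane(C,[u.mean(),v.mean()],.124))
m=mask(p,'purple',80,60); m[:,:190]=0;m[:,220:]=0
v,u=np.nonzero(m); print('purple px',u.mean(),v.mean(),len(u),onplane(C,[u.mean(),v.mean()],.124))
E
```

```text
top 1114 [ 0.41316723 -0.34265958  0.02009944] [ 0.49670579 -0.25702498  0.11330223] [ 0.45595533 -0.29052095  0.07545298]
0.02 159 [ 0.415 -0.343  0.02 ] [ 0.497 -0.257  0.064]Traceback (most recent call last):
  File "<stdin>", line 15, in <module>
TypeError: unsupported operand type(s) for /: 'tuple' and 'int'
```

View pics/jar_t.png

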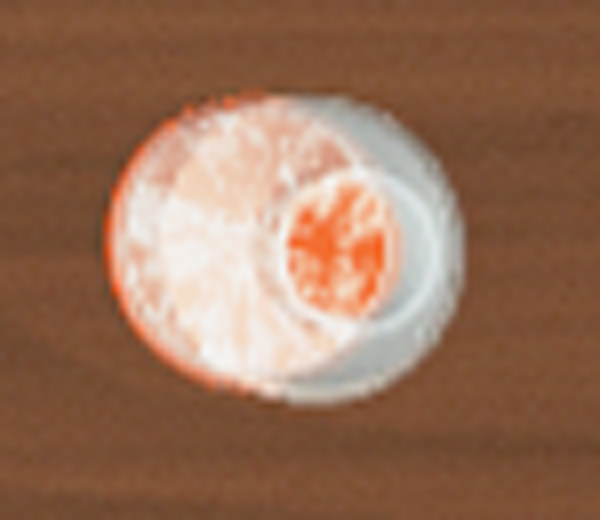

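View pics/jar_s.png

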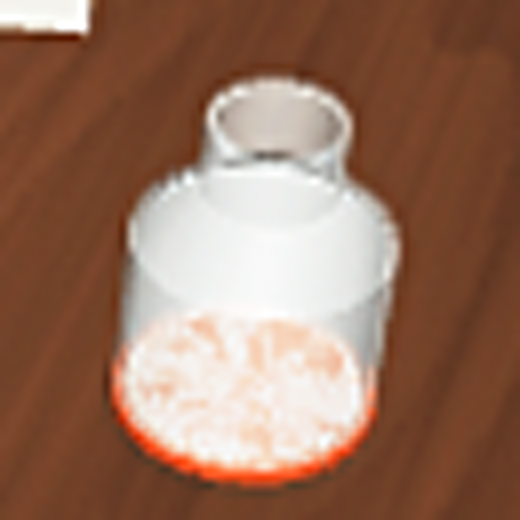

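```bash
python3 - <<'E'
from h import *
p=cv2.imread('pics/top0.png')[:,:,::-1].copy(); d=np.load('pics/top0_d.npy')
s=cv2.imread('pics/side0.png')[:,:,::-1].copy(); sd=np.load('pics/side0_d.npy')
C=cam('top'); S=cam('side')
w=cloud(C,d); ws=cloud(S,sd)
for nm,W,bx in (('top',w,(340,205,415,270)),('side',ws,(295,85,360,150))):
    P=W[bx[1]:bx[3],bx[0]:bx[2]].reshape(-1,3)
    for z0,z1 in ((.02,.064),(.064,.088),(.1,.115)):
        Q=P[(P[:,2]>z0)&(P[:,2]<z1)]
        if len(Q)>5: print(nm,z0,len(Q),Q.min(0).round(3),Q.max(0).round(3),'circ',cv2.minEnclosingCircle((Q[:,:2]*1000).astype(np.float32)))
print('mouth top',onplane(C,[384.6,235.6],.11),'side',onplane(S,[295+280/8-.44,85+122/8-.44],.11))
H=hsv(p)
m=(H[...,2]<60); m[:,:170]=0;m[:,215:]=0;m[:225]=0;m[250:]=0
v,u=np.nonzero(m); print('black cap px',u.mean(),v.mean(),len(u),onplane(C,[u.mean(),v.mean()],.124))
m=mask(p,'purple',80,60); m[:,:190]=0;m[:,220:]=0; m[:220]=0;m[255:]=0
v,u=np.nonzero(m); print('purple px',u.mean(),v.mean(),len(u),onplane(C,[u.mean(),v.mean()],.124))
for nm,col in (('purple',(273,209)),('black',(265,230))): print('side',nm,onplane(S,col,.122))
E
```

```text
top 0.02 159 [ 0.415 -0.343  0.02 ] [ 0.497 -0.257  0.064] circ ((455.6888122558594, -299.9815979003906), 43.146446228027344)
top 0.064 757 [ 0.413 -0.342  0.064] [ 0.496 -0.258  0.088] circ ((454.88037109375, -299.82232666015625), 43.24917221069336)
top 0.1 145 [ 0.433 -0.322  0.1  ] [ 0.476 -0.278  0.113] circ ((455.1616516113281, -300.04791259765625), 22.824005126953125)
side 0.02 446 [ 0.411 -0.305  0.02 ] [ 0.495 -0.255  0.064] circ ((453.3498840332031, -296.37017822265625), 42.63316345214844)
side 0.064 454 [ 0.412 -0.327  0.064] [ 0.497 -0.255  0.088] circ ((453.88629150390625, -297.5086975097656), 43.20307540893555)
side 0.1 151 [ 0.432 -0.324  0.1  ] [ 0.475 -0.277  0.113] circ ((454.9186096191406, -300.27435302734375), 24.311697006225586)
mouth top [[ 0.45523801 -0.30121801  0.11      ]] side [[ 0.45377829 -0.30217942  0.11      ]]
black cap px 181.89655172413794 238.41379310344828 58 [[0.45538684 0.13138489 0.124     ]]
purple px 205.0952380952381 237.15873015873015 63 [[0.45737904 0.08226589 0.124     ]]
side purple [[0.45621226 0.08669793 0.122     ]]
side black [[0.45225656 0.13737561 0.122     ]]
```

Measurements agree:
- The jar is at (0.455,-0.300), and both views match.
- Box tops are at 30, 58 and 84 mm and the vial caps at 124 mm, as the given sizes require.

I'll go above the purple vial.

Request:
step_arm:
  series:
    - [[0,0,0.0765,14.7,36.5,0,100],[0,0,0.0765,14.7,36.5,0,100],[0,0,0.0765,14.7,36.5,0,100],[0,0,0.0765,14.7,36.5,0,100],[0,0,0.0765,14.7,36.5,0,100],[0,0,0.0765,14.7,36.5,0,100],[0,0,0.0765,14.7,36.5,0,100],[0,0,0.0765,14.7,36.5,0,100],[0,0,0.0765,14.7,36.5,0,100],[0,0,0.0765,14.7,36.5,0,100],[0,0,0.0765,14.7,36.5,0,100],[0,0,0.0765,14.7,36.5,0,100],[0,0,0.0765,14.7,36.5,0,100],[0,0,0.0765,14.7,36.5,0,100],[0,0,0.0765,14.7,36.5,0,100],[0,0,0.0765,14.7,36.5,0,100],[0,0,0,0,0,0,100],[0,0,0,0,0,0,100]]

```text
time_s: 1.65
tcp_pos: [0.4578, 0.0828, 0.2446]
eef_rot: [0.68, 0.733, -0.001, -0.001]
wrist_force: [0.4, -0.7, 0.4]
grip_width: 0.085
```

```bash
cat >> h.py <<'E'
def state():
    s=r.observe(); R=Rot.from_quat(s['eef_rot']).as_matrix()
    print('t',round(s['time_s'],2),'tcp',s['tcp_pos'].round(4),'yyaw',round(np.arctan2(R[1,1],R[0,1]),4),'z',R[:,2].round(4),'w',round(s['grip_width'],4),'F',s['wrist_force'].round(1),'q',s['joints'].round(2))
    return s
E
python3 - <<'E'
from h import *
s=state(); print(r.tip_extent)
C=cam('wrist',s); p,d=viewer.snapshot('wrist'); cv2.imwrite('pics/w1.png',p[:,:,::-1])
w=cloud(C,d)
for c in ('purple','green','yellow','blue'):
    m=mask(p,c,90,50); Q=w[m]; Q=Q[~np.isnan(Q[:,0])]
    top={'purple':.124,'green':.084,'yellow':.058,'blue':.03}[c]
    print(c,len(Q),np.percentile(Q[:,2],[5,50,95]).round(4)); Q=Q[abs(Q[:,2]-top)<.005]
    if len(Q)>20: print(minrect(Q[:,:2]),Q.mean(0))
m=(w[...,2]>.118)&(w[...,2]<.13)
n,l,st,ce=cv2.connectedComponentsWithStats(m.astype(np.uint8))
for i in range(1,n):
    if st[i,4]>80: Q=w[l==i]; print(ce[i],st[i,4],Q.mean(0).round(4),cv2.minEnclosingCircle((Q[:,:2]*1000).astype(np.float32)),p[l==i].mean(0))
E
```

```text
t 1.65 tcp [0.4578 0.0828 0.2446] yyaw 0.0739 z [-1.7e-03 -4.0e-04 -1.0e+00] w 0.085 F [ 0.4 -0.7  0.4] q [ 0.06 -0.1   1.56 -0.    1.69 -0.02]
0.014
purple 509 [0.1205 0.1235 0.1247]
(array([0.45651303, 0.08178066]), np.float32(1.381811), np.float32(0.018465595), np.float32(0.017964462)) [0.45642977 0.08228999 0.12345049]
green 6389 [0.0025 0.0045 0.0846]
(array([0.45618283, 0.10719431]), np.float32(-1.4728224), np.float32(0.08189256), np.float32(0.035193987)) [0.4562476  0.11513186 0.08353798]
yellow 5330 [-0.      0.0082  0.0588]
(array([0.45679382, 0.10443362]), np.float32(-1.517153), np.float32(0.11036678), np.float32(0.050707713)) [0.45607935 0.11317366 0.05751074]
blue 11712 [0.0024 0.0041 0.0301]
(array([0.45617261, 0.10421323]), np.float32(-1.5031247), np.float32(0.13914973), np.float32(0.06812889)) [0.45360977 0.12066995 0.02934626]
[256.05271829 118.42009885] 607 [0.4534 0.1316 0.1235] ((453.3713073730469, 131.43173217773438), 9.853017807006836) [44.76441516 60.22075783 49.08896211]
[255.09124088 186.13321168] 548 [0.4564 0.082  0.1233] ((456.60223388671875, 81.35016632080078), 10.048199653625488) [165.33394161  96.01094891 219.10948905]
```

View pics/w1.png

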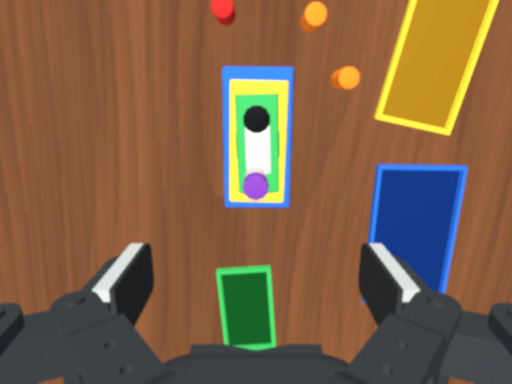

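The wrist view shows the purple cap at (255,186) and the black cap at (256,118), both on the white-labelled green box. The positions match the top view within 2 mm, so I'll descend on purple.

Request:
step_arm:
  series:
    - [[0,0,0,-0.8,-0.8,-35,100],[0,0,0,0,0,-35,100],[0,0,0,0,0,-30,100],[0,0,0,0,0,-20,100],[0,0,0,0,0,-13.6,100],[0,0,0,0,0,0,100],[0,0,0,0,0,0,0],[0,0,0,0,0,0,0],[0,0,0,0,0,0,0],[0,0,0,0,0,0,0],[0,0,0,0,0,0,0],[0,0,0,0,0,0,0],[0,0,0,0,0,0,0],[0,0,0,0,0,0,0]]
  grip_force: 25

```text
time_s: 2.87
tcp_pos: [0.4577, 0.0803, 0.1128]
eef_rot: [0.682, 0.731, 0.001, 0.001]
wrist_force: [0.5, -1.0, 5.0]
grip_width: 0.0192
```

Request:
step_arm:
  series:
    - [[0,0,0,0,0,8,0],[0,0,0,0,0,15,0],[0,0,0,0,0,25,0],[0,0,0,0,0,30,0],[0,0,0,0,0,0,0]]

```text
time_s: 3.28
tcp_pos: [0.4599, 0.0806, 0.1962]
eef_rot: [0.682, 0.731, 0.004, 0.004]
wrist_force: [1.7, -1.0, 0.3]
grip_width: 0.0194
```

```bash
python3 - <<'E'
from h import *
s=state()
for n in ('side','wrist'):
    p,d=viewer.snapshot(n); cv2.imwrite(f'pics/{n}2.png',(cv2.resize(p[150:310,200:360],None,fx=3.5,fy=3.5) if n=='side' else p)[:,:,::-1])
E
```

```text
t 3.28 tcp [0.4599 0.0806 0.1962] yyaw 0.0702 z [ 1.100e-02  7.000e-04 -9.999e-01] w 0.0194 F [ 1.7 -1.   0.3] q [ 0.05 -0.09  1.65  0.    1.58 -0.02]
```

View pics/side2.png

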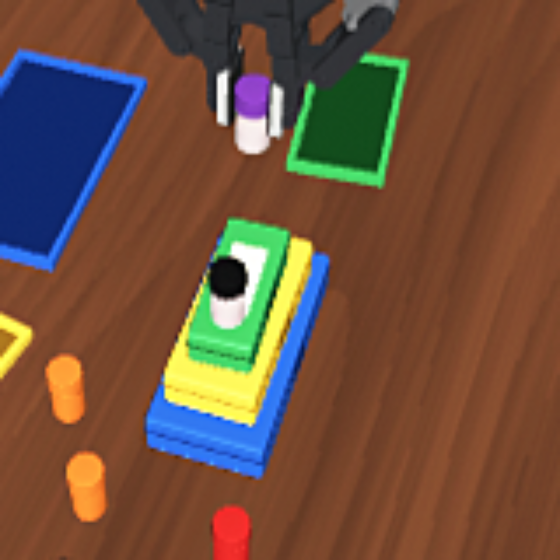

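View pics/wrist2.png

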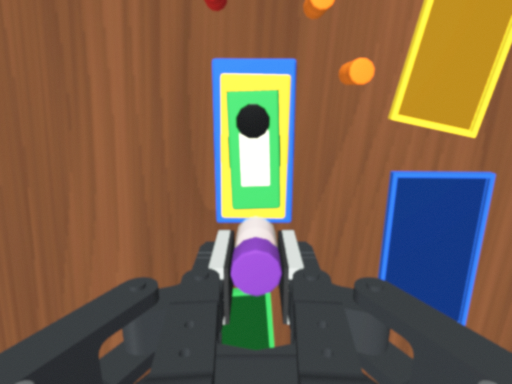

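The purple vial is held between the pads at wrist (256,265), and the black one still stands at (253,121). I'll carry the purple vial to the jar.

Request:
step_arm:
  series:
    - [[0,0,0,-0.3,-15,0,0],[0,0,0,-0.3,-30,0,0],[0,0,0,-0.3,-35,0,0],[0,0,0,-0.3,-38,0,0],[0,0,0,-0.3,-38,0,0],[0,0,0,-0.3,-38,0,0],[0,0,0,-0.3,-38,0,0],[0,0,0,-0.3,-38,0,0],[0,0,0,-0.3,-35,0,0],[0,0,0,-0.3,-30,0,0],[0,0,0,0,-25,0,0],[0,0,0,0,-15,0,0],[0,0,0,0,-6.6,0,0],[0,0,0,0,0,0,0],[0,0,0,0,0,0,0],[0,0,0,0,0,0,0]]

```text
time_s: 4.72
tcp_pos: [0.4542, -0.2998, 0.1896]
eef_rot: [0.681, 0.732, 0.0, -0.0]
wrist_force: [0.1, 0.5, 0.3]
grip_width: 0.0189
```

```bash
cat > jarlook.py <<'E'
from h import *
import sys
k=sys.argv[1]
s=state(); p,d=viewer.snapshot('side'); p2,_=viewer.snapshot('top'); pw,_=viewer.snapshot('wrist')
a=cv2.resize(p[20:150,265:395],(480,480),interpolation=cv2.INTER_CUBIC); 
b=cv2.resize(pw,(640,480))
cv2.imwrite(f'pics/j{k}.png',np.hstack([a,b[:, 160:480]])[:,:,::-1])
E
python3 jarlook.py 1
```

```text
t 4.72 tcp [ 0.4542 -0.2998  0.1896] yyaw 0.0716 z [-2.0e-04  1.1e-03 -1.0e+00] w 0.0189 F [0.1 0.5 0.3] q [-0.69  0.09  1.48  0.    1.57 -0.76]
```

View pics/j1.png

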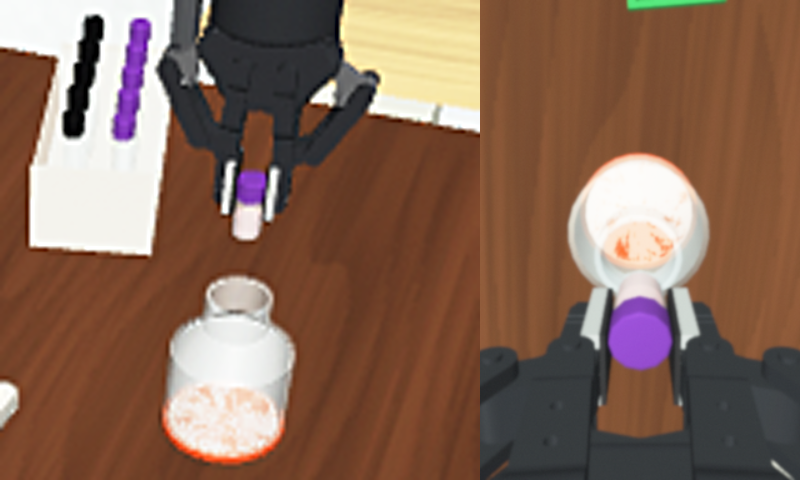

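The vial hangs right over the mouth (jar mouth centre near (240,298) in the left crop). I'll lower the vial's foot just into the neck, with the tips kept above the rim.

Request:
step_arm:
  series:
    - [[0,0,0,0.8,0,-20,0],[0,0,0,0,0,-18,0],[0,0,0,0,0,-12,0],[0,0,0,0,0,-8,0],[0,0,0,0,0,0,0],[0,0,0,0,0,0,0]]

```text
time_s: 5.37
tcp_pos: [0.4549, -0.3011, 0.1317]
eef_rot: [0.682, 0.732, 0.0, -0.0]
wrist_force: [-0.6, -0.5, -0.0]
grip_width: 0.0188
```

```bash
python3 jarlook.py 2
```

```text
t 5.37 tcp [ 0.4549 -0.3011  0.1317] yyaw 0.0703 z [-2.e-04  3.e-04 -1.e+00] w 0.0188 F [-0.6 -0.5 -0. ] q [-0.69  0.13  1.55  0.    1.46 -0.76]
```

View pics/j2.png

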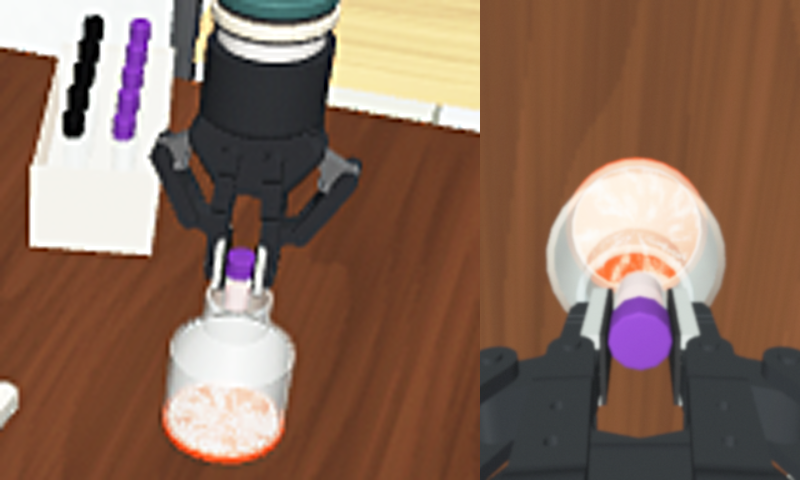

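The vial's foot is in the neck, with the cap at (240,262) above the mouth. Releasing.

Request:
step_arm:
  series:
    - [[0,0,0,0,0,0,60],[0,0,0,0,0,0,100],[0,0,0,0,0,0,100],[0,0,0,0,0,0,100],[0,0,0,0,0,0,100],[0,0,0,0,0,20,100],[0,0,0,0,0,40,100],[0,0,0,0,0,10,100],[0,0,0,0,0,0,100]]

```text
time_s: 6.27
tcp_pos: [0.4568, -0.3029, 0.2069]
eef_rot: [0.682, 0.731, 0.0, 0.005]
wrist_force: [0.6, -0.4, 0.5]
grip_width: 0.085
```

```bash
python3 jarlook.py 3
```

```text
t 6.27 tcp [ 0.4568 -0.3029  0.2069] yyaw 0.07 z [ 0.0078 -0.0063 -0.9999] w 0.085 F [ 0.6 -0.4  0.5] q [-0.69  0.09  1.45  0.    1.6  -0.76]
```

View pics/j3.png

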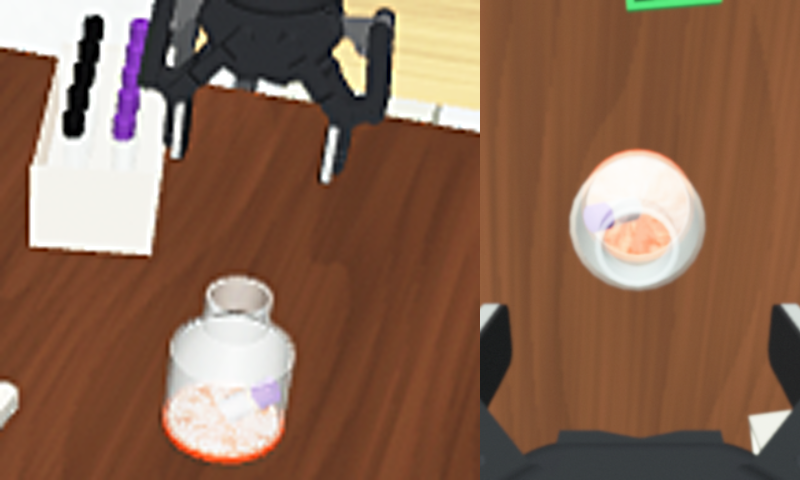

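The purple vial lies in the jar (cap at (265,393)). Now the black one.

Request:
step_arm:
  series:
    - [[0,0,0,-0.1,15,0,100],[0,0,0,-0.1,30,0,100],[0,0,0,-0.1,38,0,100],[0,0,0,-0.1,38,0,100],[0,0,0,-0.1,38,0,100],[0,0,0,-0.1,38,0,100],[0,0,0,-0.1,38,0,100],[0,0,0,-0.1,38,0,100],[0,0,0,-0.1,38,0,100],[0,0,0,-0.1,38,0,100],[0,0,0,0,35,0,100],[0,0,0,0,25,0,100],[0,0,0,0,15,0,100],[0,0,0,0,7.5,0,100],[0,0,0,0,0,0,100],[0,0,0,0,0,0,100],[0,0,0,0,0,0,100]]

```text
time_s: 7.83
tcp_pos: [0.4535, 0.1293, 0.2011]
eef_rot: [0.682, 0.731, -0.001, -0.0]
wrist_force: [0.3, 0.4, 0.3]
grip_width: 0.0853
```

```bash
python3 - <<'E'
from h import *
s=state()
C=cam('wrist',s); p,d=viewer.snapshot('wrist'); cv2.imwrite('pics/w3.png',p[:,:,::-1]); w=cloud(C,d)
m=(w[...,2]>.118)&(w[...,2]<.13)
n,l,st,ce=cv2.connectedComponentsWithStats(m.astype(np.uint8))
for i in range(1,n):
    if st[i,4]>80: Q=w[l==i]; print(ce[i],st[i,4],Q.mean(0).round(4),cv2.minEnclosingCircle((Q[:,:2]*1000).astype(np.float32)),p[l==i].mean(0))
E
```

```text
t 7.83 tcp [0.4535 0.1293 0.2011] yyaw 0.0689 z [-1.1e-03 -7.0e-04 -1.0e+00] w 0.0853 F [0.3 0.4 0.3] q [ 0.16 -0.07  1.62 -0.    1.6   0.09]
[257.05626598 198.59590793] 782 [0.4534 0.1322 0.1232] ((453.5869140625, 131.47703552246094), 10.045635223388672) [37.5        44.5831202  39.61892583]
```

View pics/w3.png

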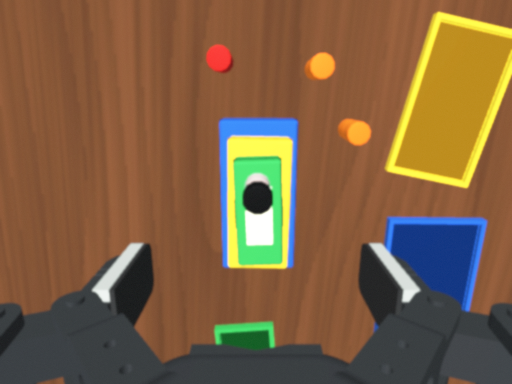

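The black cap is at (257,198), alone on the green box, at (0.4535,0.132).

Request:
step_arm:
  series:
    - [[0,0,0,0,2,-25,100],[0,0,0,0,0,-30,100],[0,0,0,0,0,-20,100],[0,0,0,0,0,-15,100],[0,0,0,0,0,0,100],[0,0,0,0,0,0,0],[0,0,0,0,0,0,0],[0,0,0,0,0,0,0],[0,0,0,0,0,0,0],[0,0,0,0,0,0,0],[0,0,0,0,0,0,0],[0,0,0,0,0,0,0],[0,0,0,0,0,0,0],[0,0,0,0,0,8,0],[0,0,0,0,0,15,0],[0,0,0,0,0,25,0],[0,0,0,0,0,30,0],[0,0,0,0,0,0,0],[0,0,0,0,0,0,0]]

```text
time_s: 9.47
tcp_pos: [0.455, 0.1324, 0.1921]
eef_rot: [0.682, 0.731, 0.002, 0.001]
wrist_force: [-0.2, -0.4, -0.1]
grip_width: 0.019
```

```bash
python3 - <<'E'
from h import *
s=state()
p,d=viewer.snapshot('wrist'); cv2.imwrite('pics/w4.png',p[:,:,::-1])
E
```

```text
t 9.47 tcp [0.455  0.1324 0.1921] yyaw 0.0701 z [ 4.6e-03  9.0e-04 -1.0e+00] w 0.019 F [-0.2 -0.4 -0.1] q [ 0.16 -0.07  1.63  0.    1.57  0.09]
```

View pics/w4.png

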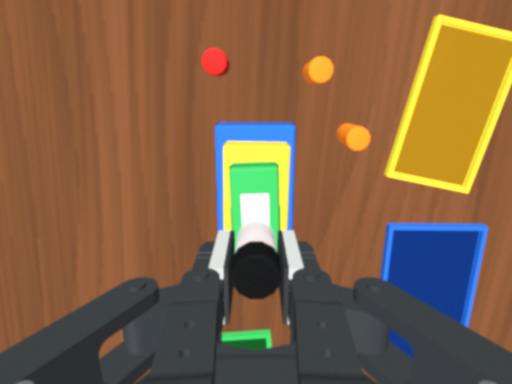

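The black vial is held at (256,270). To the jar.

Request:
step_arm:
  series:
    - [[0,0,0,0.1,-15,0,0],[0,0,0,0.1,-30,0,0],[0,0,0,0.1,-38,0,0],[0,0,0,0.1,-38,0,0],[0,0,0,0.1,-38,0,0],[0,0,0,0.1,-38,0,0],[0,0,0,0.1,-38,0,0],[0,0,0,0.1,-38,0,0],[0,0,0,0,-38,0,0],[0,0,0,0,-38,0,0],[0,0,0,0,-35,0,0],[0,0,0,0,-25,0,0],[0,0,0,0,-15,0,0],[0,0,0,0,-8.5,0,0],[0,0,0,0,0,0,0],[0,0,0,0,0,0,0],[0,0,0,0,0,0,0]]

```text
time_s: 10.93
tcp_pos: [0.4548, -0.2988, 0.1895]
eef_rot: [0.681, 0.732, 0.0, -0.0]
wrist_force: [-0.5, 1.1, -0.1]
grip_width: 0.019
```

```bash
python3 jarlook.py 4
```

```text
t 10.93 tcp [ 0.4548 -0.2988  0.1895] yyaw 0.0717 z [-3.0e-04  1.1e-03 -1.0e+00] w 0.019 F [-0.5  1.1 -0.1] q [-0.69  0.09  1.48  0.    1.57 -0.76]
```

View pics/j4.png

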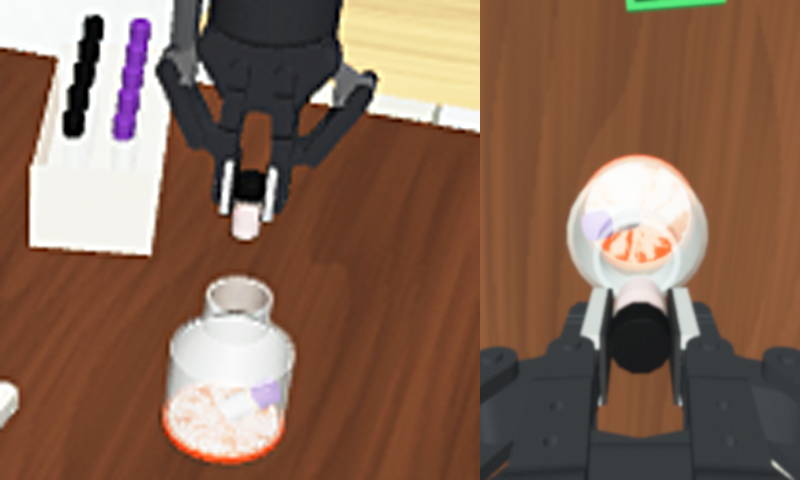

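The vial is centred over the mouth again. Lower and release.

Request:
step_arm:
  series:
    - [[0,0,0,0,-0.5,-20,0],[0,0,0,0,0,-18,0],[0,0,0,0,0,-12,0],[0,0,0,0,0,-8,0],[0,0,0,0,0,0,0],[0,0,0,0,0,0,0],[0,0,0,0,0,0,60],[0,0,0,0,0,0,100],[0,0,0,0,0,0,100],[0,0,0,0,0,0,100],[0,0,0,0,0,0,100],[0,0,0,0,0,20,100],[0,0,0,0,0,40,100],[0,0,0,0,0,10,100],[0,0,0,0,0,0,100]]

```text
time_s: 12.33
tcp_pos: [0.4566, -0.3024, 0.207]
eef_rot: [0.682, 0.731, 0.0, 0.005]
wrist_force: [0.2, -0.8, 0.2]
grip_width: 0.0854
```

```bash
python3 jarlook.py 5
```

```text
t 12.33 tcp [ 0.4566 -0.3024  0.207 ] yyaw 0.07 z [ 0.008  -0.0065 -0.9999] w 0.0854 F [ 0.2 -0.8  0.2] q [-0.69  0.09  1.45  0.    1.6  -0.76]
```

View pics/j5.png

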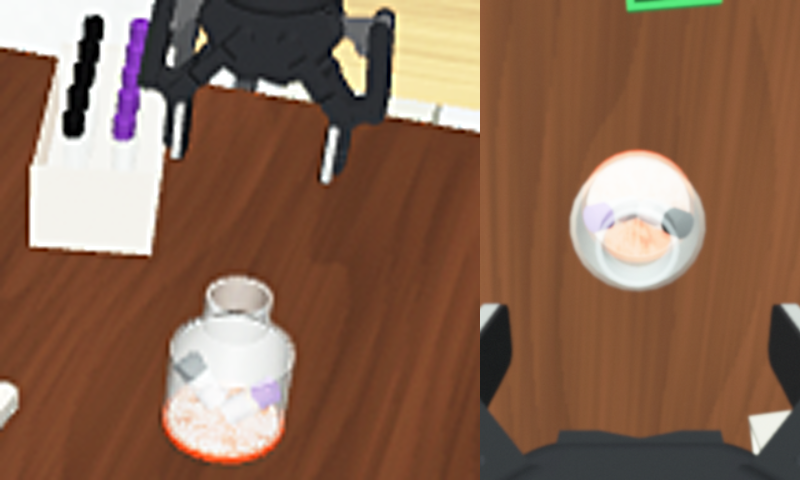

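Both vials lie low in the jar, black cap at (190,367) and purple at (265,393). Next I'll go above the green box, turning to its yaw.

Request:
step_arm:
  series:
    - [[0,0,0,0.1,15,0,100],[0,0,0,0.1,30,0,100],[0,0,0.005,0.1,38,0,100],[0,0,0.005,0.1,38,0,100],[0,0,0.005,0.1,38,0,100],[0,0,0.005,0.1,38,0,100],[0,0,0.005,0.1,38,0,100],[0,0,0.004,0.1,38,0,100],[0,0,0,0.1,38,0,100],[0,0,0,0.1,38,0,100],[0,0,0,0.1,25,0,100],[0,0,0,0.1,15,0,100],[0,0,0,0,12,0,100],[0,0,0,0,5.7,0,100],[0,0,0,0,0,0,100],[0,0,0,0,0,0,100],[0,0,0,0,0,0,100]]

```text
time_s: 13.9
tcp_pos: [0.4555, 0.1053, 0.2012]
eef_rot: [0.672, 0.741, -0.001, -0.0]
wrist_force: [0.3, 0.1, -0.3]
grip_width: 0.0856
```

```bash
cat > boxes.py <<'E'
from h import *
import sys
k=sys.argv[1]; TOP=eval(sys.argv[2])   # dict colour->list of top z
for n in sys.argv[3].split(','):
    s=state() if n=='wrist' else None
    C=cam(n,s); p,d=viewer.snapshot(n); cv2.imwrite(f'pics/{n}{k}.png',p[:,:,::-1]); w=cloud(C,d)
    for c,z in TOP.items():
        m=mask(p,c,90,40); m&=abs(w[...,2]-z)<.006
        m=cv2.morphologyEx(m.astype(np.uint8),cv2.MORPH_CLOSE,np.ones((3,3)))
        nn,l,st,ce=cv2.connectedComponentsWithStats(m)
        for i in range(1,nn):
            if st[i,4]<100: continue
            Q=w[(l==i)&(abs(w[...,2]-z)<.006)]
            c0,y,L,W=minrect(Q[:,:2]); print(n,c,ce[i].round(),st[i,4],'z',round(np.median(Q[:,2]),4),'ctr',c0.round(4),'perp-yaw',round(float((y+np.pi)%np.pi-np.pi/2),3),'LW',round(float(L),4),round(float(W),4))
E
python3 boxes.py 5 "dict(green=.084,yellow=.058,blue=.03)" wrist,top; python3 boxes.py 6 "dict(green=.007,yellow=.008,blue=.007)" top
```

```text
t 13.9 tcp [0.4555 0.1053 0.2012] yyaw 0.0982 z [-1.e-03 -5.e-04 -1.e+00] w 0.0856 F [ 0.3  0.1 -0.3] q [ 0.11 -0.08  1.63 -0.    1.6   0.01]
wrist green [258. 177.] 3351 z 0.0834 ctr [0.4563 0.1077] perp-yaw 0.114 LW 0.0827 0.0353
wrist yellow [258. 162.] 2909 z 0.0575 ctr [0.4566 0.1048] perp-yaw 0.051 LW 0.1117 0.051
wrist blue [256. 139.] 2778 z 0.0294 ctr [0.4566 0.1041] perp-yaw 0.069 LW 0.1394 0.0678
top green [209. 235.] 144 z 0.0839 ctr [0.4612 0.0778] perp-yaw -1.43 LW 0.0342 0.0222
top yellow [216. 235.] 234 z 0.0581 ctr [0.4601 0.0715] perp-yaw -1.513 LW 0.0507 0.0423
top blue [222. 233.] 290 z 0.0299 ctr [0.4611 0.0662] perp-yaw -1.506 LW 0.0672 0.0622
top green [289. 233.] 1290 z 0.0049 ctr [ 0.4611 -0.1051] perp-yaw 0.147 LW 0.1137 0.0652
top yellow [161. 164.] 483 z 0.0069 ctr [0.6288 0.1992] perp-yaw -0.138 LW 0.1417 0.0808
top blue [242. 158.] 2816 z 0.0048 ctr [0.6431 0.0049] perp-yaw 0.057 LW 0.1689 0.0977
```

View pics/wrist5.png

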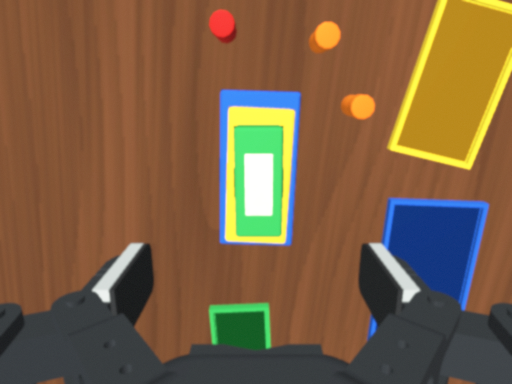

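The green box is clear, centred at (258,180) and 2 mm from the TCP. I'll descend and grip.

Request:
step_arm:
  series:
    - [[0,0,0.007,1,2,-30,100],[0,0,0,0,0,-35,100],[0,0,0,0,0,-30,100],[0,0,0,0,0,-20,100],[0,0,0,0,0,-10,100],[0,0,0,0,0,0,100],[0,0,0,0,0,0,100],[0,0,0,0,0,0,0],[0,0,0,0,0,0,0],[0,0,0,0,0,0,0],[0,0,0,0,0,0,0],[0,0,0,0,0,0,0],[0,0,0,0,0,0,0],[0,0,0,0,0,0,0]]
  grip_force: 40

```text
time_s: 15.22
tcp_pos: [0.4578, 0.108, 0.078]
eef_rot: [0.669, 0.744, 0.001, 0.001]
wrist_force: [-0.4, 0.3, 5.6]
grip_width: 0.035
```

```bash
python3 -c "
from h import *
state()"
```

```text
t 15.22 tcp [0.4578 0.108  0.078 ] yyaw 0.106 z [ 2.6e-03  3.0e-04 -1.0e+00] w 0.035 F [-0.4  0.3  5.6] q [ 0.11  0.01  1.8  -0.    1.34  0.01]
```

Request:
step_arm:
  series:
    - [[0,0,0,0,0,5,0],[0,0,0,0,0,12,0],[0,0,0,0,0,20,0],[0,0,0,0,0,20,0],[0,0,0,0,0,8,0],[0,0,0,0.3,-12,0,0],[0,0,0.005,0.3,-20,0,0],[0,0,0.006,0.3,-24,0,0],[0,0,0.006,0.3,-24,0,0],[0,0,0.006,0.3,-24,0,0],[0,0,0.006,0.3,-24,0,0],[0,0,0.006,0.3,-24,0,0],[0,0,0.005,0.3,-22,0,0],[0,0,0,0.3,-18,0,0],[0,0,0,0.3,-12,0,0],[0,0,0,0,-8.5,0,0],[0,0,0,0,0,0,0],[0,0,0,0,0,0,0]]

```text
time_s: 16.72
tcp_pos: [0.4597, -0.1043, 0.1414]
eef_rot: [0.654, 0.757, 0.0, -0.001]
wrist_force: [-0.8, -0.5, -0.9]
grip_width: 0.0352
```

```bash
python3 - <<'E'
from h import *
s=state()
p,d=viewer.snapshot('wrist'); cv2.imwrite('pics/w7.png',p[:,:,::-1])
p,d=viewer.snapshot('side'); cv2.imwrite('pics/s7.png',cv2.resize(p[100:300,200:360],None,fx=3,fy=3)[:,:,::-1])
E
```

```text
t 16.72 tcp [ 0.4597 -0.1043  0.1414] yyaw 0.1456 z [-6.e-04  1.e-03 -1.e+00] w 0.0352 F [-0.8 -0.5 -0.9] q [-0.34 -0.04  1.71  0.    1.47 -0.49]
```

View pics/w7.png

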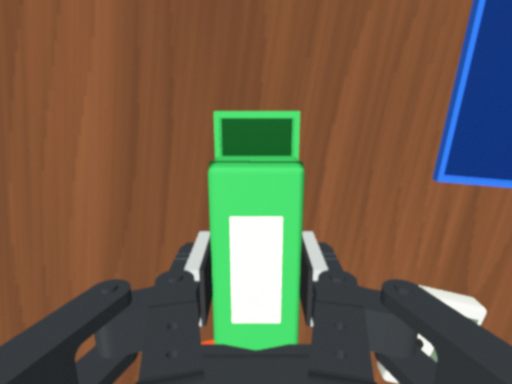

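View pics/s7.png

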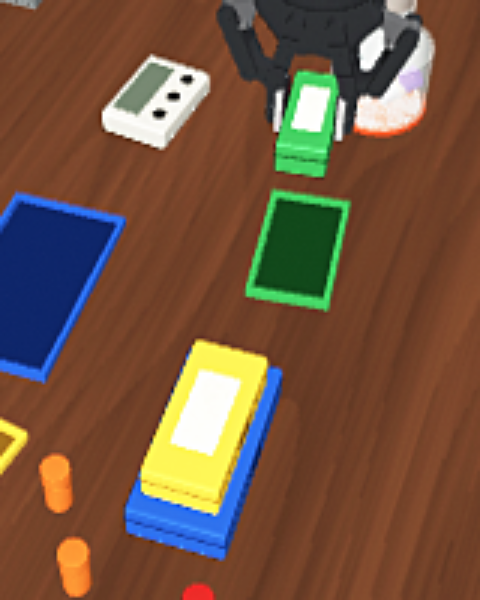

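The green box is held level, aligned with the tray beneath it (the tray's end is visible at (257,135)). I'll lower gently.

Request:
step_arm:
  series:
    - [[0,0,0,0.3,-1,-15,0],[0,0,0,0,0,-20,0],[0,0,0,0,0,-20,0],[0,0,0,0,0,-18,0],[0,0,0,0,0,-15,0],[0,0,0,0,0,-12,0],[0,0,0,0,0,-8,0],[0,0,0,0,0,-4,0],[0,0,0,0,0,-1,0],[0,0,0,0,0,0,0],[0,0,0,0,0,0,0]]

```text
time_s: 17.73
tcp_pos: [0.4609, -0.1057, 0.0296]
eef_rot: [0.654, 0.757, 0.0, 0.001]
wrist_force: [-0.3, 0.9, -0.8]
grip_width: 0.0351
```

Request:
step_arm:
  series:
    - [[0,0,0,0,0,-1,0],[0,0,0,0,0,-1,0],[0,0,0,0,0,0,0]]

```text
time_s: 17.98
tcp_pos: [0.4603, -0.1057, 0.027]
eef_rot: [0.654, 0.757, 0.0, 0.0]
wrist_force: [-0.3, -0.7, -0.8]
grip_width: 0.035
```

```bash
cat > sidecrop.py <<'E'
from h import *
import sys
k,u0,v0,u1,v1=sys.argv[1],*map(int,sys.argv[2:])
state(); p,d=viewer.snapshot('side'); f=min(700/(u1-u0),550/(v1-v0))
cv2.imwrite(f'pics/s{k}.png',cv2.resize(p[v0:v1,u0:u1],None,fx=f,fy=f,interpolation=cv2.INTER_CUBIC)[:,:,::-1])
E
python3 sidecrop.py 8 250 130 350 230
```

```text
t 17.98 tcp [ 0.4603 -0.1057  0.027 ] yyaw 0.1459 z [ 7.e-04 -2.e-04 -1.e+00] w 0.035 F [-0.3 -0.7 -0.8] q [-0.35  0.07  1.84  0.    1.23 -0.49]
```

View pics/s8.png

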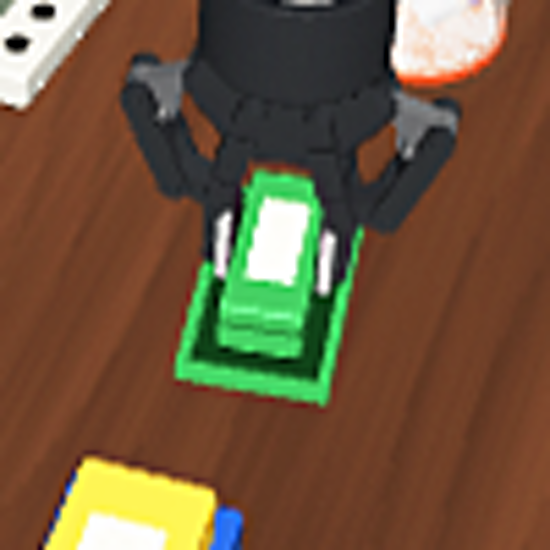

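It sits centred over the floor. I'll creep down to contact.

Request:
step_arm:
  series:
    - [[0,0,0,0,0,-1,0],[0,0,0,0,0,-1,0],[0,0,0,0,0,0,0]]

```text
time_s: 18.28
tcp_pos: [0.46, -0.1056, 0.0245]
eef_rot: [0.654, 0.757, -0.0, -0.0]
wrist_force: [-0.5, 0.8, -1.0]
grip_width: 0.035
```

Request:
step_arm:
  series:
    - [[0,0,0,0,0,-0.5,0],[0,0,0,0,0,-0.5,0],[0,0,0,0,0,0,0]]

```text
time_s: 18.53
tcp_pos: [0.4602, -0.1057, 0.024]
eef_rot: [0.654, 0.757, 0.0, -0.0]
wrist_force: [-1.1, 0.5, 1.8]
grip_width: 0.035
```

Contact at TCP 24 mm, as expected. Release and rise.

Request:
step_arm:
  series:
    - [[0,0,0,0,0,0,50],[0,0,0,0,0,0,60],[0,0,0,0,0,2,80],[0,0,0,0,0,3,100],[0,0,0,0,0,5,100],[0,0,0,0,0,15,100],[0,0,0,0,0,30,100],[0,0,0,0,0,41,100],[0,0,0,0,0,41,100],[0,0,0,0,0,30,100],[0,0,0,0,0,0,100],[0,0,0,0,0,0,100]]

```text
time_s: 19.53
tcp_pos: [0.4616, -0.1061, 0.1941]
eef_rot: [0.654, 0.757, 0.001, 0.003]
wrist_force: [0.4, 0.2, -0.6]
grip_width: 0.0855
```

```bash
python3 boxes.py 9 "dict(green=.030)" wrist;  python3 boxes.py 10 "dict(green=.007)" wrist; python3 boxes.py 10 "dict(yellow=.058,blue=.03)" top
```

```text
t 19.53 tcp [ 0.4616 -0.1061  0.1941] yyaw 0.1461 z [ 0.0065 -0.0023 -1.    ] w 0.0855 F [ 0.4  0.2 -0.6] q [-0.35 -0.07  1.63  0.    1.57 -0.49]
wrist green [253. 168.] 2556 z 0.0294 ctr [ 0.4593 -0.1061] perp-yaw 0.139 LW 0.0828 0.0372
t 19.58 tcp [ 0.4603 -0.1057  0.1915] yyaw 0.146 z [ 1.7e-03 -6.0e-04 -1.0e+00] w 0.0856 F [-0.1  0.4 -0.5] q [-0.35 -0.07  1.64  0.    1.57 -0.49]
wrist green [255. 158.] 4241 z 0.0045 ctr [ 0.4598 -0.1059] perp-yaw 0.146 LW 0.112 0.0648
top yellow [198. 236.] 732 z 0.0579 ctr [0.4583 0.106 ] perp-yaw 0.053 LW 0.1115 0.0507
top blue [203. 235.] 535 z 0.0298 ctr [0.4585 0.1054] perp-yaw 0.066 LW 0.1399 0.0674
```

View pics/wrist9.png

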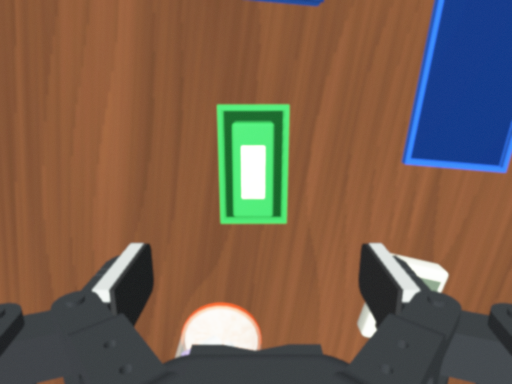

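Green is flat in its tray: top at 29.4 mm, offset under 1 mm, yaw within 0.01. Next is yellow.

Request:
step_arm:
  series:
    - [[0,0,0,0,15,0,100],[0,0,-0.02,-0.5,30,0,100],[0,0,-0.02,-0.5,38,0,100],[0,0,-0.02,-0.5,38,0,100],[0,0,-0.02,-0.5,38,0,100],[0,0,-0.014,-0.5,25,0,100],[0,0,0,-0.2,16,0,100],[0,0,0,0,10.8,0,100],[0,0,0,0,0,0,100],[0,0,0,0,0,0,100],[0,0,0,0,0,0,100]]

```text
time_s: 20.6
tcp_pos: [0.4573, 0.1042, 0.19]
eef_rot: [0.689, 0.725, -0.001, -0.0]
wrist_force: [-0.3, -0.4, 0.1]
grip_width: 0.0852
```

```bash
python3 boxes.py 11 "dict(yellow=.058,blue=.03)" wrist
```

```text
t 20.6 tcp [0.4573 0.1042 0.19  ] yyaw 0.051 z [-1.3e-03 -8.0e-04 -1.0e+00] w 0.0852 F [-0.3 -0.4  0.1] q [ 0.1  -0.08  1.64 -0.    1.57  0.05]
wrist yellow [256. 172.] 6176 z 0.0575 ctr [0.4565 0.1052] perp-yaw 0.049 LW 0.1109 0.0515
wrist blue [254. 138.] 2961 z 0.0294 ctr [0.4562 0.1038] perp-yaw 0.067 LW 0.14 0.0682
```

View pics/wrist11.png

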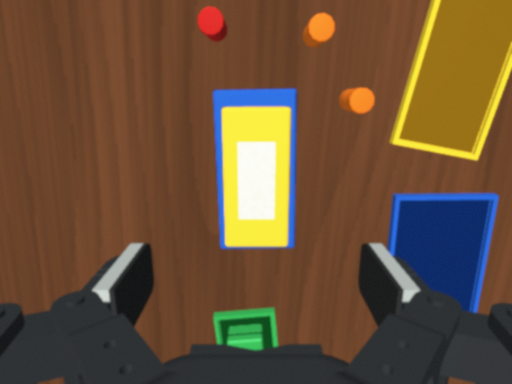

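The yellow box is centred at (256,177) between the fingers. Descend and grip.

Request:
step_arm:
  series:
    - [[0,0,0,-0.3,1,-30,100],[0,0,0,0,0,-40,100],[0,0,0,0,0,-35,100],[0,0,0,0,0,-22,100],[0,0,0,0,0,-13,100],[0,0,0,0,0,0,100],[0,0,0,0,0,0,100],[0,0,0,0,0,0,0],[0,0,0,0,0,0,0],[0,0,0,0,0,0,0],[0,0,0,0,0,0,0],[0,0,0,0,0,0,0],[0,0,0,0,0,0,0]]

```text
time_s: 21.73
tcp_pos: [0.4585, 0.1062, 0.0526]
eef_rot: [0.688, 0.725, 0.001, 0.001]
wrist_force: [-0.7, -0.3, 5.5]
grip_width: 0.051
```

```bash
python3 -c "
from h import *
state()"
```

```text
t 21.73 tcp [0.4585 0.1062 0.0526] yyaw 0.052 z [ 0.0038 -0.     -1.    ] w 0.051 F [-0.7 -0.3  5.5] q [ 0.11  0.03  1.82 -0.    1.28  0.06]
```

Request:
step_arm:
  series:
    - [[0,0,0,0,0,5,0],[0,0,0,0,0,12,0],[0,0,0,0,0,20,0],[0,0,0,0,0,25,0],[0,0,0,0,0,18,0],[0,0,0,9,5,0,0],[0,0,-0.02,16,8.7,0,0],[0,0,-0.025,20,11,0,0],[0,0,-0.025,22,12,0,0],[0,0,-0.025,22,12,0,0],[0,0,-0.025,22,12,0,0],[0,0,-0.025,20,11,0,0],[0,0,-0.025,17,9.3,0,0],[0,0,-0.02,12,6.5,0,0],[0,0,0,7,4,0,0],[0,0,0,4,2,0,0],[0,0,0,0,0,0,0],[0,0,0,0,0,0,0],[0,0,0,0,0,0,0]]

```text
time_s: 23.32
tcp_pos: [0.6275, 0.1993, 0.1305]
eef_rot: [0.754, 0.657, -0.0, -0.0]
wrist_force: [0.5, -0.1, -1.1]
grip_width: 0.0511
```

```bash
python3 sidecrop.py 12 120 160 300 300; python3 - <<'E'
from h import *
s=r.observe(); C=cam('wrist',s); p,d=viewer.snapshot('wrist'); cv2.imwrite('pics/w12.png',p[:,:,::-1])
E
```

```text
t 23.32 tcp [0.6275 0.1993 0.1305] yyaw -0.138 z [-8.e-04 -3.e-04 -1.e+00] w 0.0511 F [ 0.5 -0.1 -1.1] q [ 0.22  0.37  1.26 -0.    1.51  0.36]
```

View pics/s12.png

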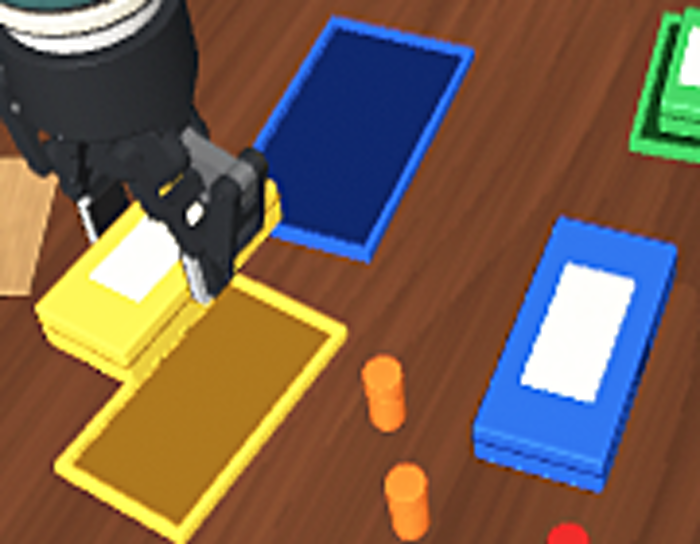

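View pics/w12.png

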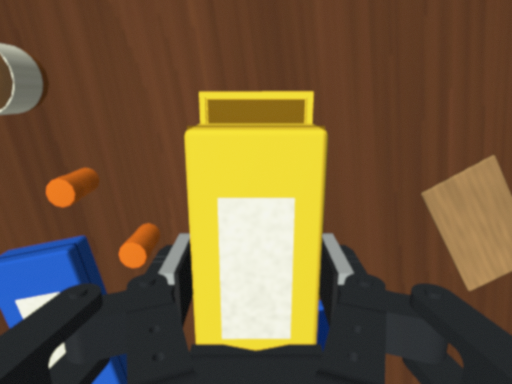

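The yellow box is aligned over its tray (far rim at (256,105)). Lower it.

Request:
step_arm:
  series:
    - [[0,0,0,0.5,0,-15,0],[0,0,0,0,0,-20,0],[0,0,0,0,0,-20,0],[0,0,0,0,0,-17,0],[0,0,0,0,0,-13,0],[0,0,0,0,0,-9,0],[0,0,0,0,0,-5,0],[0,0,0,0,0,-1,0],[0,0,0,0,0,0,0],[0,0,0,0,0,0,0]]

```text
time_s: 24.25
tcp_pos: [0.6295, 0.1999, 0.0321]
eef_rot: [0.754, 0.657, 0.001, 0.001]
wrist_force: [0.4, 0.2, -1.2]
grip_width: 0.0512
```

Request:
step_arm:
  series:
    - [[0,0,0,0,0,-1,0],[0,0,0,0,0,-1,0],[0,0,0,0,0,0,0]]

```text
time_s: 24.5
tcp_pos: [0.6289, 0.1997, 0.0292]
eef_rot: [0.754, 0.657, 0.0, 0.0]
wrist_force: [0.1, 0.1, -2.1]
grip_width: 0.0514
```

Request:
step_arm:
  series:
    - [[0,0,0,0,0,-0.5,0],[0,0,0,0,0,-0.5,0],[0,0,0,0,0,0,0]]

```text
time_s: 24.75
tcp_pos: [0.6286, 0.1996, 0.0276]
eef_rot: [0.754, 0.657, -0.0, -0.0]
wrist_force: [-0.5, -0.2, -0.7]
grip_width: 0.051
```

Request:
step_arm:
  series:
    - [[0,0,0,0,0,-0.5,0],[0,0,0,0,0,-0.5,0],[0,0,0,0,0,0,0]]

```text
time_s: 25.0
tcp_pos: [0.6287, 0.1997, 0.0268]
eef_rot: [0.754, 0.657, 0.0, 0.0]
wrist_force: [0.0, -0.0, 0.3]
grip_width: 0.0508
```

```bash
python3 sidecrop.py 13 120 180 280 310
```

```text
t 25.0 tcp [0.6287 0.1997 0.0268] yyaw -0.138 z [ 2.e-04  0.e+00 -1.e+00] w 0.0508 F [ 0.  -0.   0.3] q [ 0.22  0.45  1.36 -0.    1.33  0.36]
```

View pics/s13.png

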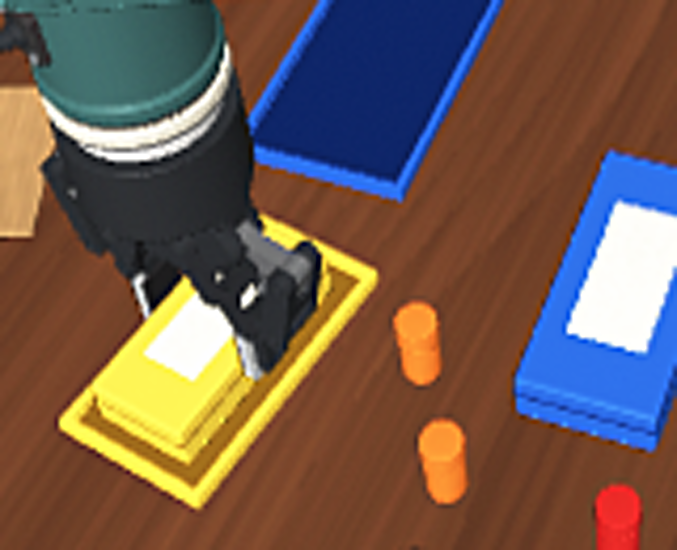

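The yellow box is down and centred, at first contact (the force rose from -1.2 to 0.3 N). Release and rise.

Request:
step_arm:
  series:
    - [[0,0,0,0,0,-0.3,0],[0,0,0,0,0,0,70],[0,0,0,0,0,0,75],[0,0,0,0,0,2,90],[0,0,0,0,0,3,100],[0,0,0,0,0,5,100],[0,0,0,0,0,15,100],[0,0,0,0,0,30,100],[0,0,0,0,0,41,100],[0,0,0,0,0,41,100],[0,0,0,0,0,30,100],[0,0,0,0,0,0,100],[0,0,0,0,0,0,100],[0,0,0,0,0,0,100]]

```text
time_s: 26.22
tcp_pos: [0.6285, 0.1996, 0.1934]
eef_rot: [0.754, 0.657, 0.0, 0.0]
wrist_force: [0.4, 0.2, -0.5]
grip_width: 0.0855
```

```bash
python3 boxes.py 14 "dict(yellow=.032)" wrist;  python3 boxes.py 15 "dict(yellow=.007)" wrist
```

```text
t 26.22 tcp [0.6285 0.1996 0.1934] yyaw -0.138 z [ 0.  0. -1.] w 0.0855 F [ 0.4  0.2 -0.5] q [ 0.22  0.35  1.17 -0.    1.63  0.36]
wrist yellow [256. 168.] 5153 z 0.0315 ctr [0.6281 0.1985] perp-yaw -0.138 LW 0.1112 0.0525
t 26.27 tcp [0.6279 0.1995 0.1919] yyaw -0.138 z [-2.6e-03 -7.0e-04 -1.0e+00] w 0.0859 F [ 1.1 -0.1 -0.8] q [ 0.22  0.35  1.17 -0.    1.63  0.36]
wrist yellow [256. 161.] 3463 z 0.0067 ctr [0.6273 0.1974] perp-yaw -0.139 LW 0.1398 0.0817
```

View pics/wrist15.png

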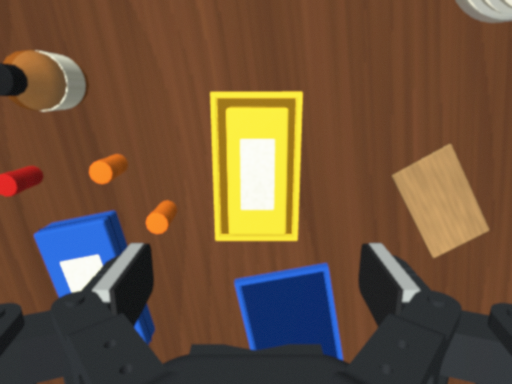

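Yellow is flat in its tray: top at 31.5 mm, offset about 1 mm. Before the blue grasp I'll check how far the open fingertips actually reach, using the wrist depth.

```bash
python3 - <<'E'
from h import *
c=viewer.camera_info('wrist'); M=np.array(c['mount']); s=r.observe(); print(r.tip_extent)
p,d=viewer.snapshot('wrist')
v,u=np.mgrid[:384,:512]
P=np.stack([(u-c['cx'])/c['fx']*d,(v-c['cy'])/c['fy']*d,d],-1)@M[:3,:3].T+M[:3,3]
m=(d>0)&(d<.22)&(P[...,2]<.06)
for nm,a,b in(('L',0,256),('R',256,512)):
    Q=P[:,a:b][m[:,a:b]]; o=np.argsort(-Q[:,2]); print(nm,len(Q),Q[o[:200:25]].round(4))
E
```

```text
0.014
L 18344 [[-0.0064 -0.0435  0.0022]
 [ 0.0031 -0.0431  0.0005]
 [-0.0064 -0.0432 -0.0004]
 [ 0.0039 -0.0429 -0.0011]
 [ 0.0028 -0.0433 -0.0016]
 [-0.002  -0.0434 -0.0024]
 [ 0.0017 -0.043  -0.0028]
 [-0.0083 -0.0433 -0.0033]]
R 18340 [[-0.003   0.0426  0.0019]
 [ 0.0059  0.0423  0.0003]
 [ 0.0075  0.0423 -0.0003]
 [ 0.0039  0.0424 -0.0011]
 [-0.0029  0.042  -0.0016]
 [ 0.004   0.0421 -0.0022]
 [ 0.0012  0.0422 -0.0027]
 [ 0.0096  0.0445 -0.0031]]
```

Request:
step_arm:
  series:
    - [[0,0,0,-9,-5,0,100],[0,0,0.02,-18,-10,0,100],[0,0,0.03,-22,-12.2,0,100],[0,0,0.035,-24,-13.3,0,100],[0,0,0.035,-24,-13.3,0,100],[0,0,0.035,-24,-13.3,0,100],[0,0,0.03,-20,-11.1,0,100],[0,0,0.02,-15,-8.3,0,100],[0,0,0,-9,-5,0,100],[0,0,0,-5.7,-3.3,0,100],[0,0,0,0,0,0,100],[0,0,0,0,0,0,100],[0,0,0,0,0,0,100]]

```text
time_s: 27.45
tcp_pos: [0.4586, 0.1052, 0.1932]
eef_rot: [0.683, 0.73, 0.0, -0.0]
wrist_force: [0.4, -0.9, -0.4]
grip_width: 0.0857
```

```bash
python3 boxes.py 16 "dict(blue=.03)" wrist,top;  python3 boxes.py 17 "dict(blue=.007)" wrist,top
```

```text
t 27.45 tcp [0.4586 0.1052 0.1932] yyaw 0.0671 z [ 1.e-04  2.e-04 -1.e+00] w 0.0857 F [ 0.4 -0.9 -0.4] q [ 0.1  -0.07  1.64  0.    1.58  0.04]
wrist blue [254. 164.] 8400 z 0.0295 ctr [0.4562 0.1039] perp-yaw 0.067 LW 0.1397 0.0681
top blue [219. 234.] 535 z 0.03 ctr [0.4612 0.0653] perp-yaw -1.505 LW 0.067 0.0596
t 27.55 tcp [0.4586 0.1052 0.1933] yyaw 0.0673 z [-1.e-04  1.e-04 -1.e+00] w 0.0856 F [ 0.2 -0.1  0. ] q [ 0.1  -0.07  1.64  0.    1.58  0.04]
wrist blue [440. 240.] 8474 z 0.0038 ctr [0.6397 0.0261] perp-yaw 0.054 LW 0.124 0.0983
top blue [242. 158.] 2815 z 0.0048 ctr [0.6434 0.0049] perp-yaw 0.061 LW 0.1687 0.0976
```

View pics/wrist16.png

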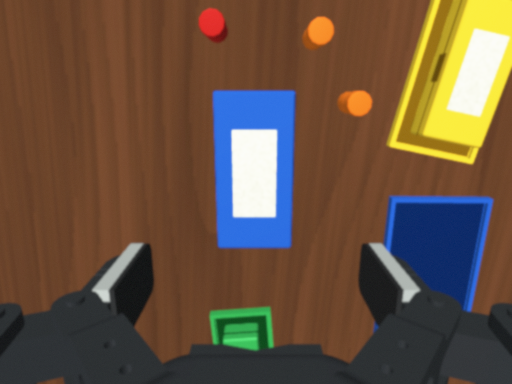

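Blue is clear, centred at (254,168). The open tips reach about 2 mm past the TCP, so TCP 18 mm is a safe grasp height.

Request:
step_arm:
  series:
    - [[0,0,0,-1.2,-0.6,-30,100],[0,0,0,0,0,-40,100],[0,0,0,0,0,-40,100],[0,0,0,0,0,-30,100],[0,0,0,0,0,-15,100],[0,0,0,0,0,-10,100],[0,0,0,0,0,-5,100],[0,0,0,0,0,0,100],[0,0,0,0,0,0,100]]

```text
time_s: 28.4
tcp_pos: [0.4579, 0.1044, 0.0246]
eef_rot: [0.683, 0.73, 0.001, 0.001]
wrist_force: [-0.8, -0.3, -0.6]
grip_width: 0.0857
```

```bash
python3 sidecrop.py 18 220 170 320 290;python3 -c "
from h import *
p,d=viewer.snapshot('wrist'); cv2.imwrite('pics/w18.png',p[:,:,::-1])"
```

```text
t 28.4 tcp [0.4579 0.1044 0.0246] yyaw 0.0671 z [ 2.3e-03  2.0e-04 -1.0e+00] w 0.0857 F [-0.8 -0.3 -0.6] q [0.1  0.07 1.85 0.   1.22 0.04]
```

View pics/w18.png

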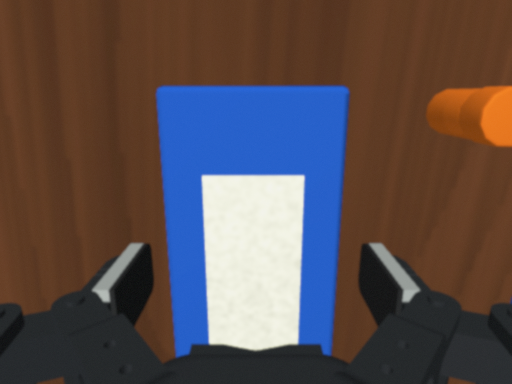

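The fingers straddle the blue box evenly. A bit lower, then grip.

Request:
step_arm:
  series:
    - [[0,0,0,0,0,-4,100],[0,0,0,0,0,0,100],[0,0,0,0,0,0,100],[0,0,0,0,0,0,0],[0,0,0,0,0,0,0],[0,0,0,0,0,0,0],[0,0,0,0,0,0,0],[0,0,0,0,0,0,0],[0,0,0,0,0,0,0]]
  grip_force: 45

```text
time_s: 29.25
tcp_pos: [0.4573, 0.1043, 0.02]
eef_rot: [0.683, 0.73, 0.0, 0.0]
wrist_force: [0.1, -0.1, 3.8]
grip_width: 0.067
```

Request:
step_arm:
  series:
    - [[0,0,0,0,0,3,0],[0,0,0,0,0,8,0],[0,0,0,0,0,9,0],[0,0,0,0,0,0,0],[0,0,0,0,0,0,0]]

```text
time_s: 29.67
tcp_pos: [0.4573, 0.1043, 0.0403]
eef_rot: [0.683, 0.73, 0.001, 0.001]
wrist_force: [-0.5, -0.5, -1.6]
grip_width: 0.0666
```

```bash
python3 sidecrop.py 19 220 170 320 290
```

```text
t 29.67 tcp [0.4573 0.1043 0.0403] yyaw 0.0671 z [ 1.9e-03  1.0e-04 -1.0e+00] w 0.0666 F [-0.5 -0.5 -1.6] q [ 0.1   0.05  1.84 -0.    1.26  0.04]
```

View pics/s19.png

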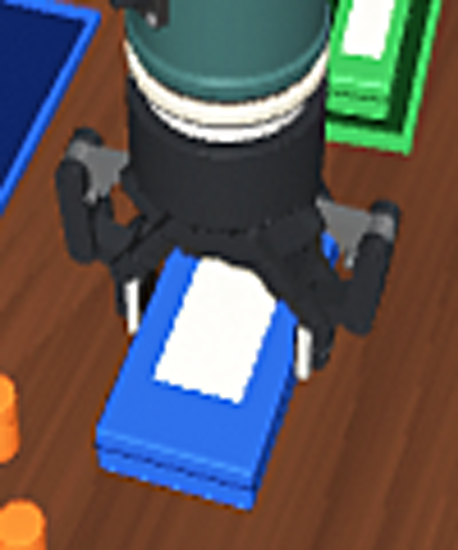

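The blue box is held level. I'll lift it and carry it to the blue tray.

Request:
step_arm:
  series:
    - [[0,0,0,0,0,12,0],[0,0,0,0,0,22,0],[0,0,0,0,0,22,0],[0,0,0,0,0,12,0],[0,0,0,8,-4.3,0,0],[0,0,0,15,-8,0,0],[0,0,-0.004,20,-10.7,0,0],[0,0,-0.004,22,-11.8,0,0],[0,0,0,24,-12.9,0,0],[0,0,0,24,-12.9,0,0],[0,0,0,22,-11.8,0,0],[0,0,0,19,-10.3,0,0],[0,0,0,15,-8,0,0],[0,0,0,10,-5.3,0,0],[0,0,0,6,-3.3,0,0],[0,0,0,0,0,0,0],[0,0,0,0,0,0,0],[0,0,0,0,0,0,0]]

```text
time_s: 31.22
tcp_pos: [0.6409, 0.0053, 0.1066]
eef_rot: [0.686, 0.728, -0.0, -0.001]
wrist_force: [0.5, -0.0, -0.9]
grip_width: 0.0671
```

```bash
python3 sidecrop.py 20 150 110 300 240;python3 -c "
from h import *
p,d=viewer.snapshot('wrist'); cv2.imwrite('pics/w20.png',p[:,:,::-1])"
```

```text
t 31.22 tcp [0.6409 0.0053 0.1066] yyaw 0.0593 z [-1.7e-03  4.0e-04 -1.0e+00] w 0.0671 F [ 0.5 -0.  -0.9] q [-0.08  0.35  1.34  0.    1.46 -0.14]
```

View pics/s20.png

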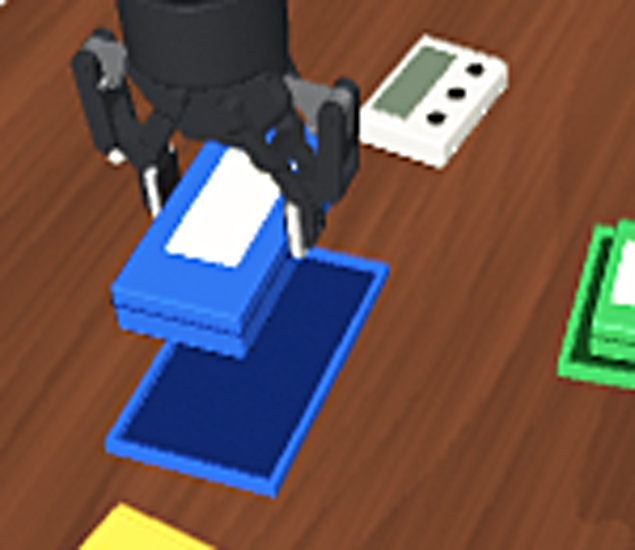

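View pics/w20.png

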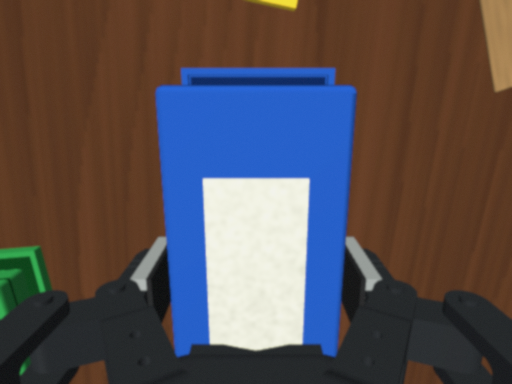

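The blue box is aligned with the tray (far rim at (258,75)). Lower it.

Request:
step_arm:
  series:
    - [[0,0,0,1,0,-12,0],[0,0,0,0,0,-18,0],[0,0,0,0,0,-18,0],[0,0,0,0,0,-14,0],[0,0,0,0,0,-9,0],[0,0,0,0,0,-5,0],[0,0,0,0,0,-2,0],[0,0,0,0,0,0,0],[0,0,0,0,0,0,0]]

```text
time_s: 32.07
tcp_pos: [0.6435, 0.005, 0.0305]
eef_rot: [0.686, 0.728, 0.001, 0.001]
wrist_force: [1.0, 0.1, -1.9]
grip_width: 0.0666
```

Request:
step_arm:
  series:
    - [[0,0,0,0,0,-1,0],[0,0,0,0,0,-1,0],[0,0,0,0,0,0,0]]

```text
time_s: 32.32
tcp_pos: [0.643, 0.0049, 0.0279]
eef_rot: [0.686, 0.728, 0.0, 0.0]
wrist_force: [-0.1, 0.1, -2.4]
grip_width: 0.0668
```

Request:
step_arm:
  series:
    - [[0,0,0,0,0,-0.5,0],[0,0,0,0,0,-0.5,0],[0,0,0,0,0,0,0]]

```text
time_s: 32.57
tcp_pos: [0.6427, 0.005, 0.0264]
eef_rot: [0.686, 0.728, 0.0, -0.0]
wrist_force: [0.9, -0.5, -2.2]
grip_width: 0.0671
```

```bash
python3 sidecrop.py 21 150 110 300 240
```

```text
t 32.57 tcp [0.6427 0.005  0.0264] yyaw 0.059 z [ 0.  0. -1.] w 0.0671 F [ 0.9 -0.5 -2.2] q [-0.08  0.42  1.41  0.    1.31 -0.14]
```

View pics/s21.png

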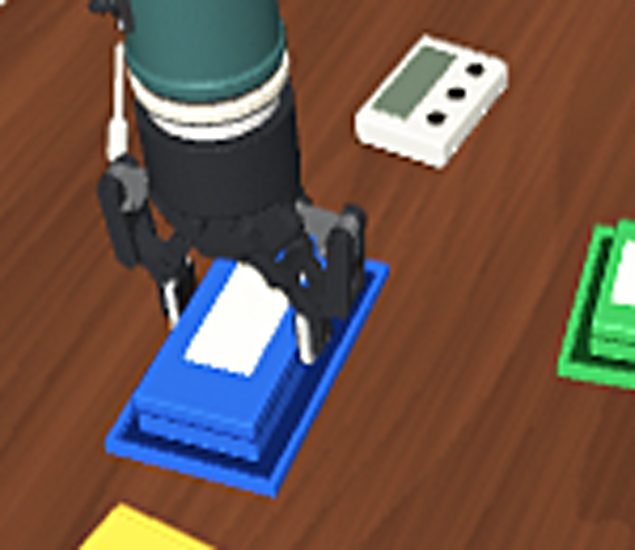

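Request:
step_arm:
  series:
    - [[0,0,0,0,0,-1,0],[0,0,0,0,0,-0.5,0],[0,0,0,0,0,0,0]]

```text
time_s: 32.87
tcp_pos: [0.6426, 0.005, 0.0247]
eef_rot: [0.686, 0.728, -0.0, -0.0]
wrist_force: [1.0, -0.2, -2.1]
grip_width: 0.0674
```

Request:
step_arm:
  series:
    - [[0,0,0,0,0,-0.5,0],[0,0,0,0,0,-0.5,0],[0,0,0,0,0,0,0]]

```text
time_s: 33.12
tcp_pos: [0.6428, 0.005, 0.024]
eef_rot: [0.686, 0.728, 0.0, 0.0]
wrist_force: [-0.6, -0.3, -1.9]
grip_width: 0.067
```

Request:
step_arm:
  series:
    - [[0,0,0,0,0,-0.5,0],[0,0,0,0,0,-0.3,0],[0,0,0,0,0,0,0]]

```text
time_s: 33.37
tcp_pos: [0.6428, 0.005, 0.024]
eef_rot: [0.686, 0.728, 0.0, 0.0]
wrist_force: [-2.4, 0.6, 4.1]
grip_width: 0.0669
```

Clear contact now. Release and rise straight up.

Request:
step_arm:
  series:
    - [[0,0,0,0,0,0,90],[0,0,0,0,0,0,95],[0,0,0,0,0,0,100],[0,0,0,0,0,1,100],[0,0,0,0,0,4,100],[0,0,0,0,0,10,100],[0,0,0,0,0,25,100],[0,0,0,0,0,38,100],[0,0,0,0,0,41,100],[0,0,0,0,0,41,100],[0,0,0,0,0,20,100],[0,0,0,0,0,0,100],[0,0,0,0,0,0,100],[0,0,0,0,0,0,100]]

```text
time_s: 34.53
tcp_pos: [0.6423, 0.005, 0.2025]
eef_rot: [0.686, 0.728, -0.0, -0.0]
wrist_force: [-0.0, 0.2, -0.0]
grip_width: 0.0852
```

```bash
python3 boxes.py 22 "dict(blue=.034)" wrist;  python3 boxes.py 23 "dict(blue=.007)" wrist; python3 boxes.py 24 "dict(green=.03,yellow=.032)" top; python3 sidecrop.py 24 100 60 360 340
```

```text
t 34.53 tcp [0.6423 0.005  0.2025] yyaw 0.059 z [-1.2e-03  1.0e-04 -1.0e+00] w 0.0852 F [-0.   0.2 -0. ] q [-0.08  0.3   1.2  -0.    1.64 -0.14]
wrist blue [257. 163.] 8012 z 0.0335 ctr [0.6421 0.0043] perp-yaw 0.059 LW 0.1391 0.0682
t 34.58 tcp [0.6418 0.005  0.2012] yyaw 0.059 z [-3.4e-03  3.0e-04 -1.0e+00] w 0.0854 F [-0.2  0.9 -0.2] q [-0.08  0.31  1.2  -0.    1.64 -0.14]
wrist blue [255. 148.] 5608 z 0.0047 ctr [0.6413 0.0019] perp-yaw 0.059 LW 0.1721 0.0962
top green [290. 233.] 367 z 0.0297 ctr [ 0.4616 -0.1045] perp-yaw 0.135 LW 0.0834 0.0369
top yellow [156. 163.] 650 z 0.0323 ctr [0.6302 0.2033] perp-yaw -0.144 LW 0.1062 0.0525
t 34.68 tcp [0.6417 0.005  0.2005] yyaw 0.059 z [-4.6e-03  3.0e-04 -1.0e+00] w 0.0855 F [ 0.9 -0.3 -1.3] q [-0.08  0.31  1.2  -0.    1.64 -0.14]
```

View pics/wrist22.png

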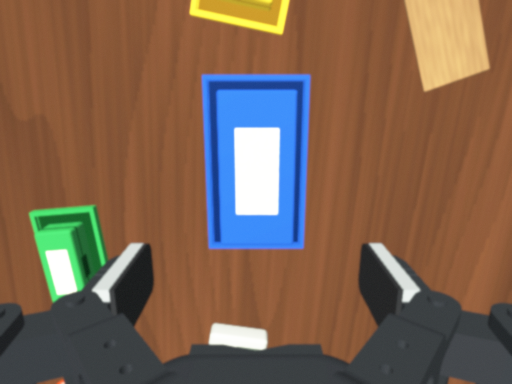

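View pics/s24.png

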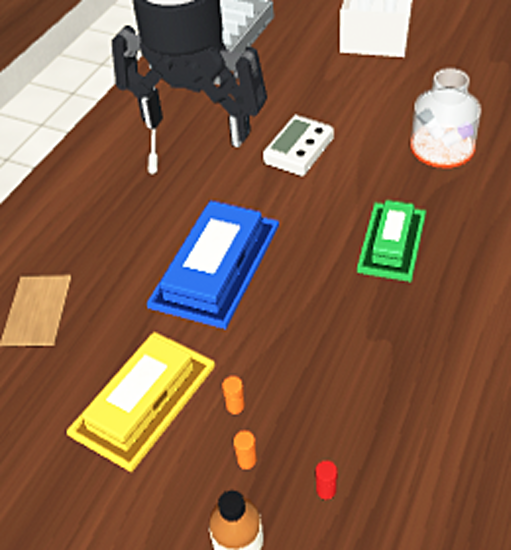

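All three boxes are flat and centred in their trays, both vials are in the jar, and the gripper is clear. Handing in.

```bash
python3 -c "
from bench import ticket
print(ticket.job_done())"
```

```text
the job is handed in; nothing more can be done
None
```

The job is done and handed in at about 35 s on the robot's clock. The hand-in gives no verdict, so what follows rests on my own checks.

I dropped the purple vial and then the black one through the jar neck. Then I set the green, yellow and blue boxes in their trays in that order. Each box was lowered to light contact before I released it.

**Last checks:**

| Box | Top height above table | Expected | Offset from tray centre | Yaw difference from tray |
|---|---|---|---|---|
| Green | 29.4 mm | 30 mm | about 1 mm | under 0.01 rad |
| Yellow | 31.5 mm | 32 mm | about 1 mm | under 0.01 rad |
| Blue | 33.5 mm | 34 mm | about 2 mm | under 0.01 rad |

- **Vials:** both are visible in the jar body, below the neck. The black one leans with its cap raised. I judged its height by eye from the picture, not by measurement.
- **Gripper:** it is open, at about 200 mm height, touching nothing.

**Disagreements:** the top and wrist cameras differed by about 2 mm in position. The final top-view reading of the yellow box was about 4–5 mm off the wrist reading, and its length came out short (106 mm instead of 112). I put that down to incomplete coverage in that view and relied on the wrist reading. The wrist reading of the blue tray's centre was also 2–3 mm from the top-view one, which accounts for most of the 2 mm offset shown for blue. All of this is within the 16 mm tolerance.

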